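# Sift the marbles out of the streamer rolls

### The job

The plywood sieve on the black mat holds five glass marbles mixed up with three paper streamer rolls. Carry it by its handle over the blue box and tilt it gently until all the marbles have dropped through its slots into the box while the rolls stay in the sieve, then tip the rolls out over its open end into the white tray. Set the empty sieve gently back in the middle of its mat, standing on its own, and do not move or knock over the other things on the bench.

Things in the scene. Friction and masses are not known exactly. Their poses are not given: they have to be found in the camera images.
- sieve: the sieve, an open tray: plywood side and rear walls, metal deck with slots, bail handle across its middle. Origin at the centre of its underside, exactly below the handle centre; axes as of sieve_grip
- sieve_grip (a point): centre of the sieve's handle: a dark wooden bar along the sieve's y, 16 mm wide (x), 24 mm high, 144 mm long, on two plywood uprights 34 mm wide (x) whose outer faces lie at y = +-80 mm and tops 12 mm above this point. Sieve axes: x to the open end (mouth), y across, z up. This point is 118 mm above the sieve's underside, 90 mm above its deck and 52 mm above its wall tops, amid its length
- sieve_grid (a point): centre of the sieve's slotted part at deck level, 28 mm ahead (x) of the handle centre. Five slots run along x, from 36 mm behind to 36 mm ahead of this point, each 22.4 mm wide, between 4 mm bars, over the whole inside width. Marbles fall through, rolls cannot. Ahead of them a solid sheet lip 36 mm long leads to the mouth; behind them the deck is solid sheet metal up to the rear wall, 120 mm behind this point
- sieve_mouth (a point): middle of the deck's edge at the open end of the sieve: 100 mm ahead (x) of the handle centre, 28 mm above the underside; no wall here. The sieve is 200 mm long (x) and 144 mm wide over its side walls, 128 mm inside; it stands on the side walls' lower edges. Empty it weighs 0.29 to 0.43 kg, with its centre of mass 11 mm behind and 70 mm below the handle centre
- marble0_center (a point): centre of a glass marble, 20 mm in diameter, 10 g; starts on the solid rear part of the sieve's deck, where it lies still until the sieve is tilted by about 10 to 13 degrees (varies with the friction)
- marble1_center (a point): centre of a glass marble, 20 mm in diameter, 10 g; starts on the solid rear part of the sieve's deck, where it lies still until the sieve is tilted by about 10 to 13 degrees (varies with the friction)
- marble2_center (a point): centre of a glass marble, 20 mm in diameter, 10 g; starts on the solid rear part of the sieve's deck, where it lies still until the sieve is tilted by about 10 to 13 degrees (varies with the friction)
- marble3_center (a point): centre of a glass marble, 20 mm in diameter, 10 g; starts on the solid rear part of the sieve's deck, where it lies still until the sieve is tilted by about 10 to 13 degrees (varies with the friction)
- marble4_center (a point): centre of a glass marble, 20 mm in diameter, 10 g; starts on the solid rear part of the sieve's deck, where it lies still until the sieve is tilted by about 10 to 13 degrees (varies with the friction)
- roll_a_center (a point): centre of a paper streamer roll (teal), a cylinder 54 mm in diameter and 36 mm high, axis z, 45 g; starts flat on the sieve's deck, on the lip and the bars, left of the middle; on the deck it slides when the sieve is tilted by more than about 21 to 28 degrees (varies)
- roll_b_center (a point): centre of a paper streamer roll (rose), a cylinder 54 mm in diameter and 36 mm high, axis z, 45 g; starts flat on the sieve's deck, on the lip and the bars, right of the middle; on the deck it slides when the sieve is tilted by more than about 21 to 28 degrees (varies)
- roll_c_center (a point): centre of a paper streamer roll (yellow), a cylinder 54 mm in diameter and 36 mm high, axis z, 45 g; starts flat on the sieve's deck, on the solid part near the rear wall; on the deck it slides when the sieve is tilted by more than about 21 to 28 degrees (varies)
- mat: black rubber mat fixed to the bench, 250 mm (x) x 210 mm (y) x 3 mm; origin at the centre of its underside, on the bench. The sieve stands on it at the start, roughly in its middle
- marble_box: blue open plastic box, fixed, outside 220 x 220 mm, 60 mm high, walls and floor 4 mm; origin at the centre of its underside
- roll_tray: white open plastic tray, fixed, outside 260 mm (x) x 220 mm (y), 60 mm high, walls and floor 4 mm, with a rim that stands out 7 mm; origin at the centre of its underside
- hats: bystander: loose stack of striped party hats, a cone 90 mm in diameter and 160 mm high; origin at the centre of its underside
- brush_pot: bystander: loose white pot with brushes, 72 mm in diameter, 95 mm high, brushes up to 185 mm high and within 35 mm of the axis; origin at the centre of its underside
- glue_bottle: bystander: loose white glue bottle with an orange nozzle, 58 mm in diameter, 186 mm high; origin at the centre of its underside
- tape_roll: bystander: loose roll of brown tape lying flat, 96 mm in diameter, 51 mm high; origin at the centre of its underside
- glue_stick: bystander: loose upright glue stick, 29 mm in diameter, 91 mm high; origin at the centre of its underside
- stamp: bystander: wooden hand stamp, fixed, 34 x 34 mm, 66 mm high; origin at the centre of its underside. Besides these, fixed bench equipment up to 190 mm high stands along the far edge (x over 0.80 m) and the sides (y beyond +-0.57 m) of the bench
Mind the look-alikes: they are no part of the job. There is more than one size of the part that bears roll_a_center; the job needs the middle-sized.

How it is judged:
On the way, in this order (a step that is already met when the one before it is completed fails the run):
1. all five marbles lie in the blue box while the three rolls are still in the sieve (x of marble0_center in the frame of marble_box between -0.11 and 0.11 m and y of marble0_center in the frame of marble_box between -0.11 and 0.11 m and z of marble0_center in the frame of marble_box between 0 and 0.05 m and x of marble1_center in the frame of marble_box between -0.11 and 0.11 m and y of marble1_center in the frame of marble_box between -0.11 and 0.11 m and z of marble1_center in the frame of marble_box between 0 and 0.05 m and x of marble2_center in the frame of marble_box between -0.11 and 0.11 m and y of marble2_center in the frame of marble_box between -0.11 and 0.11 m and z of marble2_center in the frame of marble_box between 0 and 0.05 m and x of marble3_center in the frame of marble_box between -0.11 and 0.11 m and y of marble3_center in the frame of marble_box between -0.11 and 0.11 m and z of marble3_center in the frame of marble_box between 0 and 0.05 m and x of marble4_center in the frame of marble_box between -0.11 and 0.11 m and y of marble4_center in the frame of marble_box between -0.11 and 0.11 m and z of marble4_center in the frame of marble_box between 0 and 0.05 m and x of roll_a_center in the frame of sieve_grip between -0.105 and 0.105 m and y of roll_a_center in the frame of sieve_grip between -0.068 and 0.068 m and z of roll_a_center in the frame of sieve_grip between -0.1 and -0.03 m and x of roll_b_center in the frame of sieve_grip between -0.105 and 0.105 m and y of roll_b_center in the frame of sieve_grip between -0.068 and 0.068 m and z of roll_b_center in the frame of sieve_grip between -0.1 and -0.03 m and x of roll_c_center in the frame of sieve_grip between -0.105 and 0.105 m and y of roll_c_center in the frame of sieve_grip between -0.068 and 0.068 m and z of roll_c_center in the frame of sieve_grip between -0.1 and -0.03 m), for 0.2 s.
2. all three rolls have been tipped into the white tray (x of roll_a_center in the frame of roll_tray between -0.13 and 0.13 m and y of roll_a_center in the frame of roll_tray between -0.11 and 0.11 m and z of roll_a_center in the frame of roll_tray between 0 and 0.07 m and x of roll_b_center in the frame of roll_tray between -0.13 and 0.13 m and y of roll_b_center in the frame of roll_tray between -0.11 and 0.11 m and z of roll_b_center in the frame of roll_tray between 0 and 0.07 m and x of roll_c_center in the frame of roll_tray between -0.13 and 0.13 m and y of roll_c_center in the frame of roll_tray between -0.11 and 0.11 m and z of roll_c_center in the frame of roll_tray between 0 and 0.07 m), for 0.2 s.
At the end, for the whole second after the job is handed in: All five marbles lie in the blue box (centres inside its walls and under 50 mm), all three rolls in the white tray (centres inside its walls and under 70 mm), and the sieve stands upright (within 0.08 rad) on its mat with its middle within 50 mm of the mat's (all of step 2 and x of marble0_center in the frame of marble_box between -0.11 and 0.11 m and y of marble0_center in the frame of marble_box between -0.11 and 0.11 m and z of marble0_center in the frame of marble_box between 0 and 0.05 m and x of marble1_center in the frame of marble_box between -0.11 and 0.11 m and y of marble1_center in the frame of marble_box between -0.11 and 0.11 m and z of marble1_center in the frame of marble_box between 0 and 0.05 m and x of marble2_center in the frame of marble_box between -0.11 and 0.11 m and y of marble2_center in the frame of marble_box between -0.11 and 0.11 m and z of marble2_center in the frame of marble_box between 0 and 0.05 m and x of marble3_center in the frame of marble_box between -0.11 and 0.11 m and y of marble3_center in the frame of marble_box between -0.11 and 0.11 m and z of marble3_center in the frame of marble_box between 0 and 0.05 m and x of marble4_center in the frame of marble_box between -0.11 and 0.11 m and y of marble4_center in the frame of marble_box between -0.11 and 0.11 m and z of marble4_center in the frame of marble_box between 0 and 0.05 m and angle between sieve_grip's own z axis and vertical below 0.08 rad and horizontal distance between sieve_grip and mat below 0.05 m and height (world z) of sieve_grip below 0.127 m); the robot touches nothing.
It fails at once if the party hats, brush pot, glue bottle, tape roll or glue stick is moved by more than 25 mm or tipped over (distance of any of hats, brush_pot, glue_bottle, tape_roll, glue_stick from where it was at the start of the episode above 0.025 m or angle between any of hats, brush_pot, glue_bottle, tape_roll, glue_stick's own z axis and vertical above 0.35 rad).
It fails at once if the sieve is banged down on its mat or dropped on it from over about 20 mm (over 120 N) (contact force between sieve and mat above 120 N).
It also fails if it takes over 72 s, if anything falls off the work surface, if the arm or the gripper's body presses on something with over 40 N, if the wrist force passes 120 N, or if a joint passes its speed limit or range.

### The arm

A 7-joint arm with a two-finger parallel gripper is mounted at the origin on the work surface. World frame = base frame: x ahead of the robot, y to its left, z up, the work surface at z = 0. Lengths are in m, angles in rad, forces in N, time in s.
With the tool pointing down it reaches from about 0.425 to 0.925 m from the base axis. Payload 6.8 kg.
Tool frame: the origin (TCP) lies on the front face of the gripper's body, between the roots of the fingers; the fingertips stand 73 mm ahead of it and the grasp point (between the pads) lies 54 mm ahead of it; z points along the fingers, y is the direction in which the jaws open and shut (so a half turn about z gives the same grasp; the last joint's range is limited). The gripper opens to 85 mm and grips with 20 to 120 N. Pads are 22 mm wide; open, the fingers measure 114 mm over their backs; the gripper's body (76 mm by 85 mm) begins 54 mm behind the grasp point. The pads swing forward as they close: fully open they stand 13 mm farther back than shut.
Start: joints at [-1.24, 0.477, 0.022, 1.555, -0.011, 1.109, -0.083], TCP at [0.287, 0.611, 0.304] pointing down, gripper open.
Joint ranges: [-2.96, 2.96], [-0.34, 2.1], [-1.41, 1.46], [0.24, 2.44], [-1.37, 4.51], [0.17, 1.92], [-2.96, 2.96]. Speed limits (rad/s): [2.39, 2.39, 3.14, 3.14, 3.14, 3.14, 3.14].

### API

Orientations are given as a unit quaternion [w, x, y, z].
In Python, from station import get_obs, read_camera, hand_in, spot_in, cut_out, spot_point gives the robot as it stands. The module is installed in compiled form; this text tells all that it offers.
- The arm moves only by the tool move_arm, never from a script. Its arguments are lists of equal length, an entry for each row: "gripper": the opening, from 0 (shut) to 1 (fully open); "xyz": the shift along the tool's x, y, z in cm, a list of three; "twist": the turn about the tool's z in rad. A call has 1 to 5 rows; each row is the pose to reach, as a shift and turn from the pose commanded when the call began, along the tool's axes at that moment; what a row does not reach only later rows make up. A row lasts 1/12 s, in which the tool goes at most 41.7 mm and 7.16 degrees, less where a joint would pass 70% of its speed; a pose out of reach is approached as far as the arm can. A call with a gripper value outside its range is refused whole. The fingers move at their own pace and stop on an object; "squeeze" is the grip in N (left out, the last holds). Time passes only in rows, so rows that repeat a pose let the fingers close. It gives the time, the measured TCP pose, the force and the opening at its end, in the units of the state.
- get_obs(): the state, without advancing time (a new reading comes with each control period).
- read_camera(name): name is "side" or "top"; returns a dict with "pixels" (420x560x3 uint8, red, green, blue), "fx", "fy", "cx", "cy" (pixels), "R" (3x3) and "t" (3): a world point X has camera coordinates R X + t. Camera axes: x right, y down, z forward; pixel columns grow to the right and rows downward; lengths in m; the calibration is good to about 2 mm. A picture is of the moment at which its call begins. There is no depth.
- hand_in(): hands the job in, once; it reports no verdict.
Trained networks look in the newest picture that a camera, given by its name, has taken for a name from the list of things; names that differ only in an ending like _2 or _b are one class to them, and where a whole thing is asked for, a point or a joint stands for the part that bears it (a point fixed in the world has none). Each returns a list of dicts, best first, with "p" (0 to 1); they miss things now and then, are a little off and sometimes report something else, mostly with a low value. They report only what shows in the picture. A call takes as long as a camera call. They do not tell look-alikes from the thing itself.
- spot_in(query, camera): "centre" ([x, y, z] in m, in world coordinates, good to about 4 mm: the middle of the surface that is visible of it).
- cut_out(query, camera): "pixels" (420x560 bool, what is visible of it).
- spot_point(query, camera): "centre" ([x, y, z] in m, in world coordinates, good to about 4 mm: a listed point, or the origin of a listed thing).
The state is a dict: "t": time; "q": joint angles; "joint_vel": joint speeds; "joint_torque": joint torques, N m; "eef_pos": TCP position; "tool_rot": TCP orientation; "contact_force": force on the tool from outside, world axes, zero at the start; "torque": the same for the moment, N m; "gripper_width": opening from 0.0 (shut) to 1.0 (fully open).
Only numpy, scipy, OpenCV 4.12 (cv2) and the standard library are available. Lean on these libraries where they do the work, as an engineer would, in place of code of your own. Each camera call takes 0.05 s, during which the arm holds its last target.

## Working session

There is one attempt and no reset: what is moved stays moved. The work goes in short steps, Python scripts to look and compute and a tool call to move; the robot and the scene stay as the last step left them, time stands still between calls to the robot, and variables do not carry over. Pictures are saved under pics/ and viewed, and the job is handed in when it is done.

Besides the shell and the picture viewer there is one more tool, called after "Call:" as name(argument=value, ...), one argument or row to a line, values as JSON. move_arm: Moves the arm, as the interface text tells. Its arguments: {"type":"object","properties":{"gripper":{"type":"array","items":{"type":"number"}},"xyz":{"type":"array","items":{"type":"array","items":{"type":"number"}}},"twist":{"type":"array","items":{"type":"number"}},"squeeze":{"type":"number"}},"required":["gripper","xyz","twist"]}

```bash
mkdir -p pics; ls; python3 - <<'E'
from station import *
import cv2
o=get_obs();print(o)
for n in("side","top"):
    c=read_camera(n);cv2.imwrite(f"pics/{n}0.png",c["pixels"][:,:,::-1]);print(n,c["fx"],c["cx"],c["cy"],c["R"],c["t"])
for q in["sieve","sieve_grip","sieve_mouth","sieve_grid","mat","marble_box","roll_tray","hats","brush_pot","glue_bottle","tape_roll","glue_stick","stamp","roll_a_center"]:
    for n in("side","top"):
        print(q,n,[(d["centre"],round(d["p"],2)) for d in spot_point(q,n)[:4]])
E
```

```text
pics
{'t': 0.0, 'q': array([-1.2401118 ,  0.47781695,  0.02236862,  1.55647277, -0.01151934,
        1.10926669, -0.08311575]), 'joint_vel': array([ 2.83045855e-03, -3.62941507e-04, -1.37062988e-03,  3.51968932e-04,
        5.33368315e-05,  1.30860328e-03, -4.79729171e-05]), 'joint_torque': array([ 5.19705773e-04, -5.96448934e+01,  1.60841994e+00, -2.81206477e+01,
        1.25251128e-02,  8.90010386e-03, -2.88354130e-06]), 'eef_pos': array([0.28658698, 0.61063124, 0.30290584]), 'tool_rot': array([-1.34217741e-04,  2.17650392e-01,  9.76026365e-01, -9.07764861e-04]), 'contact_force': array([ 0.82101875, -0.65392572,  0.29755986]), 'torque': array([-0.03564132, -0.05280031, -0.02845686]), 'gripper_width': 0.9963091006384713}
side 513.8783868198811 278.3958381591937 212.6561828172668 [[-0.98920445 -0.14601952  0.01236324]
 [-0.09465066  0.57223617 -0.81460851]
 [ 0.11187405 -0.80698455 -0.57987941]] [0.49547773 0.11907828 1.31233601]
top 546.7970270507226 276.60870569311703 208.8556914203637 [[ 0.00714944 -0.99995635  0.00601579]
 [-0.99490734 -0.00771794 -0.10049785]
 [ 0.10053989 -0.00
[... 1587 characters left out ...]
0.88), ([0.6771, 0.0203, 0.0483], 0.59)]
glue_bottle top [([0.7038, 0.2501, 0.0044], 0.85)]
tape_roll side [([0.6948, -0.2487, -0.0003], 0.62), ([0.6292, 0.0068, 0.0298], 0.49)]
tape_roll top [([0.6923, -0.247, -0.0045], 0.69), ([0.5172, -0.0053, 0.0424], 0.52), ([0.4832, 0.1921, -0.0051], 0.36)]
glue_stick side [([0.4825, 0.1947, 0.0002], 0.86)]
glue_stick top [([0.4847, 0.1921, -0.0016], 0.57)]
stamp side []
stamp top [([0.474, -0.1934, 0.0001], 0.52)]
roll_a_center side [([0.6797, 0.3561, 0.0239], 0.74), ([0.6104, 0.2129, 0.0147], 0.74), ([0.6763, 0.0239, 0.0468], 0.6)]
roll_a_center top [([0.6762, 0.0247, 0.0493], 0.83), ([0.6787, 0.3582, 0.0291], 0.78), ([0.6079, 0.2109, 0.0153], 0.55)]
```

View pics/side0.png

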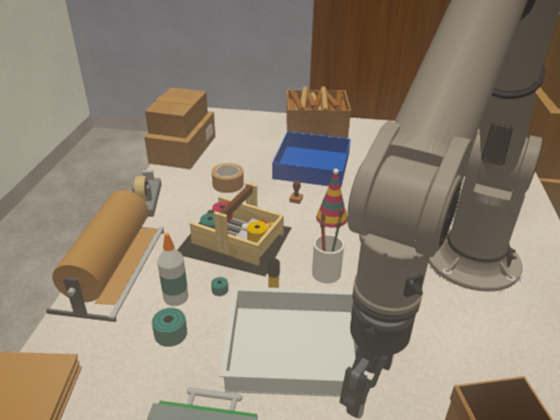

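View pics/top0.png

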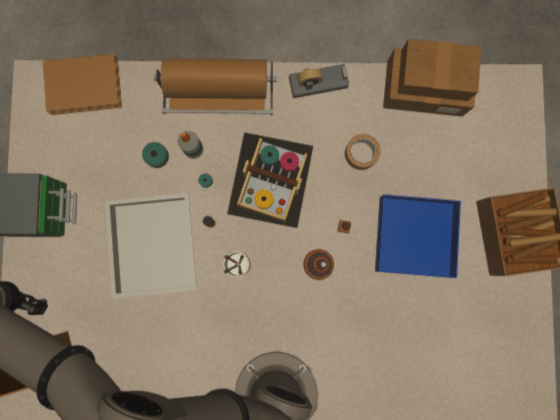

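The networks agree on the layout: sieve at about (0.609, 0.014), box at (0.446, -0.403) and tray at (0.417, 0.355). Three teal rolls show in the top view: a big one at (155,154), a small one at (205,180), and the middle-sized one in the sieve at (269,155). Only the one in the sieve is part of the job.

The moves offer no direct tilt, so I'll first check how the tool's orientation behaves at the edge of its reach.

Call:
move_arm(
  gripper=[1, 1, 1, 1, 1],
  xyz=[
    [0, -4, 0],
    [0, -8, 0],
    [0, -12, 0],
    [0, -16, 0],
    [0, -20, 0],
  ],
  twist=[0, 0, 0, 0, 0],
)

```text
t: 1.92
eef_pos: [0.2011, 0.4282, 0.3038]
tool_rot: [0.0, 0.218, 0.976, 0.0]
contact_force: [0.9, 0.3, 1.0]
gripper_width: 0.995
```

```bash
python3 - <<'E'
from station import *
import cv2,numpy as np
t=cv2.imread("pics/top0.png")
cv2.imwrite("pics/crop0.png",cv2.resize(t[120:240,220:330],None,fx=5,fy=5,interpolation=2))
print(get_obs())
E
```

```text
{'t': 1.9167, 'q': array([-1.25811519e+00,  1.44294277e-01, -6.32266982e-03,  2.02197168e+00,
        1.17918375e-03,  9.75243341e-01, -1.33090728e-01]), 'joint_vel': array([-0.04421006, -0.81554063, -0.08910498,  0.99545242,  0.01258295,
       -0.19261962, -0.14029471]), 'joint_torque': array([  0.65396866, -29.47824419,   0.89946376, -27.49161065,
         0.04059532,   0.20408955,   0.19971425]), 'eef_pos': array([0.20105675, 0.42823681, 0.30376162]), 'tool_rot': array([3.71406979e-05, 2.17670152e-01, 9.76022388e-01, 4.01867166e-05]), 'contact_force': array([0.91318334, 0.27692428, 1.00983254]), 'torque': array([-0.00688055,  0.00239377, -0.02083876]), 'gripper_width': 0.9952086458968522}
```

View pics/crop0.png

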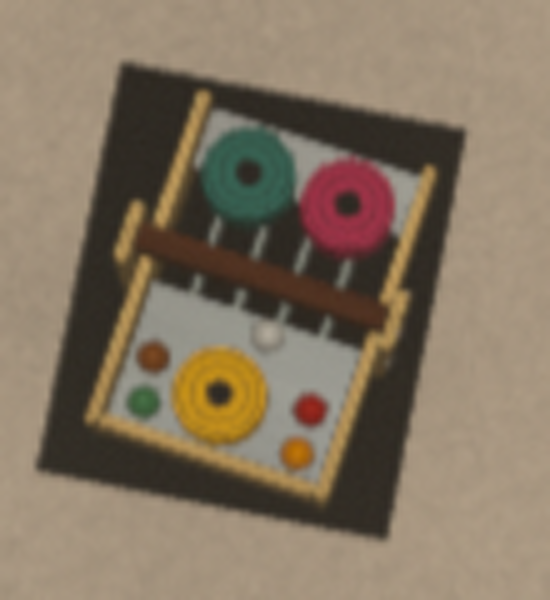

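The crop shows the sieve with its mouth toward the top (away from the robot). The teal and rose rolls are on the lip, the yellow roll is at the rear with five marbles around it, and the handle runs from about (145,240) to (385,315) in the crop.

Next I'll push inward past the reach limit and read the orientation.

Call:
move_arm(
  gripper=[1, 1, 1, 1, 1],
  xyz=[
    [0, -4, 0],
    [0, -8, 0],
    [0, -12, 0],
    [0, -16, 0],
    [0, -20, 0],
  ],
  twist=[0, 0, 0, 0, 0],
)

```text
t: 2.33
eef_pos: [0.1162, 0.2472, 0.3037]
tool_rot: [0.0, 0.218, 0.976, 0.0]
contact_force: [-0.3, -0.6, 2.0]
gripper_width: 0.995
```

```bash
python3 - <<'E'
from station import *
o=get_obs();print(o['q'],o['eef_pos'],o['tool_rot'])
E
```

```text
[-1.27670655 -0.23965929 -0.06982111  2.38200893 -0.01955181  0.99847616
 -0.20210937] [0.11615122 0.2472357  0.30369807] [6.34840945e-05 2.17718454e-01 9.76011603e-01 1.45544289e-04]
```

Call:
move_arm(
  gripper=[1, 1, 1, 1, 1],
  xyz=[
    [0, -3, 0],
    [0, -6, 0],
    [0, -8, 0],
    [0, -8, 0],
    [0, -8, 0],
  ],
  twist=[0, 0, 0, 0, 0],
)

```text
t: 2.75
eef_pos: [0.0944, 0.1988, 0.3013]
tool_rot: [-0.002, 0.22, 0.975, -0.011]
contact_force: [1.3, 0.1, -0.1]
gripper_width: 1.001
```

```bash
python3 - <<'E'
from station import *
o=get_obs();print(o['q'],o['eef_pos'],o['tool_rot'])
E
```

```text
[-0.82613343 -0.3373018  -0.42629054  2.43583801 -0.16026966  1.04297751
 -0.01967536] [0.09436579 0.19877604 0.30125853] [-0.0018409   0.22006799  0.9754207  -0.01100651]
```

Call:
move_arm(
  gripper=[1, 1, 1, 1],
  xyz=[
    [0, -4, 0],
    [0, -8, 0],
    [0, -12, 0],
    [0, -12, 0],
  ],
  twist=[0, 0, 0, 0],
)

```text
t: 3.08
eef_pos: [0.0921, 0.1871, 0.3061]
tool_rot: [-0.017, 0.217, 0.975, -0.035]
contact_force: [-0.0, 0.3, 0.5]
gripper_width: 1.006
```

```bash
python3 - <<'E'
from station import *
o=get_obs();print(o['q'],o['eef_pos'],o['tool_rot'])
E
```

```text
[-1.00197374 -0.33633008 -0.2706674   2.43458753 -0.12987774  1.10864942
 -0.06038964] [0.0920994  0.187103   0.30611257] [-0.01737364  0.21742801  0.97529607 -0.03493977]
```

Call:
move_arm(
  gripper=[1, 1, 1, 1, 1],
  xyz=[
    [0, 3, 0],
    [0, 6, 0],
    [0, 10, 0],
    [0, 14, 0],
    [0, 14, 0],
  ],
  twist=[0, 0, 0, 0, 0],
)

```text
t: 3.5
eef_pos: [0.154, 0.3192, 0.2946]
tool_rot: [-0.018, 0.218, 0.975, -0.034]
contact_force: [-0.1, 2.0, 1.7]
gripper_width: 1.003
```

```bash
python3 - <<'E'
from station import *
o=get_obs();print(o['q'],o['eef_pos'],o['tool_rot'])
E
```

```text
[-0.99071942 -0.00657318 -0.28047346  2.21298567 -0.03767292  1.00550438
 -0.11909539] [0.15403158 0.31921774 0.29461122] [-0.01774949  0.21810625  0.97517785 -0.033805  ]
```

The tool tilts when pushed past its reach limit, and the tilt stays afterwards. If the tool leans in the handle's plane, twisting about its axis then tilts the sieve toward its mouth, and twisting back undoes it. I'll fit a kinematic model from the readings to plan this.

```bash
cat > kin.py <<'E'
import numpy as np, itertools
from scipy.spatial.transform import Rotation as R
from scipy.optimize import least_squares
LO=np.array([-2.96,-.34,-1.41,.24,-1.37,.17,-2.96]);HI=np.array([2.96,2.1,1.46,2.44,4.51,1.92,2.96])
def rq(q): q=np.array(q);return R.from_quat([q[1],q[2],q[3],q[0]])
def fk(q,p,s):
    # p: c1,c7,d1,L1,e1x,L2,e2x,L3,e3x, c3, c5
    q=np.array(q)
    c1,c7,d1,L1,ex,L2,e2,L3,e3,e0,c5=p
    rot=R.from_euler('z',s[0]*q[0]+c1); pos=np.array([0,0,d1])+rot.apply([e0,0,0])
    rot=rot*R.from_euler('y',q[1])*R.from_euler('z',s[1]*q[2]); pos=pos+rot.apply([ex,0,L1])
    rot=rot*R.from_euler('y',q[3])*R.from_euler('z',s[2]*q[4]+c5); pos=pos+rot.apply([e2,0,L2])
    rot=rot*R.from_euler('y',q[5])*R.from_euler('z',s[3]*q[6]+c7); 
    pos=pos+rot.apply([0,0,L3]) + (rot*R.from_euler('z',-(s[3]*q[6]+c7))).apply([e3,0,0])
    return pos,rot
DATA=[
([-1.2401118,.47781695,.02236862,1.55647277,-.01151934,1.10926669,-.08311575],[.28658698,.61063124,.30290584],[-1.34217741e-04,.217650392,.976026365,-9.07764861e-04]),
([-1.25811519,.144294277,-.00632266982,2.02197168,.00117918375,.975243341,-.133090728],[.20105675,.42823681,.30376162],[3.714e-5,.21767,.976022,4.0187e-5]),
([-1.27670655,-.23965929,-.06982111,2.38200893,-.01955181,.99847616,-.20210937],[.11615122,.2472357,.30369807],[6.348e-5,.21771845,.9760116,1.455e-4]),
([-.82613343,-.3373018,-.42629054,2.43583801,-.16026966,1.04297751,-.01967536],[.09436579,.19877604,.30125853],[-.0018409,.22006799,.9754207,-.01100651]),
([-1.00197374,-.33633008,-.2706674,2.43458753,-.12987774,1.10864942,-.06038964],[.0920994,.187103,.30611257],[-.01737364,.21742801,.97529607,-.03493977]),
([-.99071942,-.00657318,-.28047346,2.21298567,-.03767292,1.00550438,-.11909539],[.15403158,.31921774,.29461122],[-.01774949,.21810625,.97517785,-.033805])]
def res(p,s):
    r=[]
    for q,x,o in DATA:
        a,b=fk(q,p,s); r+=list(a-np.array(x)); r+=list(0.3*(b*rq(o).inv()).as_rotvec())
    return np.array(r)
def fit():
    best=None
    for s in itertools.product([1,-1],repeat=4):
        for c1 in(0,1.57,3.14,-1.57):
          for c7 in (0,1.57,3.14,-1.57):
            f=least_squares(res,[c1,c7,.35,.4,0,.4,0,.2,0,0,0],args=(s,),max_nfev=60)
            if best is None or f.cost<best[0]-1e-12: best=(f.cost,f.x,s)
    return best
if __name__=="__main__":
    b=fit();print(b[0],np.round(b[1],4),b[2]); print(np.round(res(b[1],b[2]).reshape(-1,6)*1000,1))
    np.savez("kin.npz",p=b[1],s=b[2])
E
time python3 kin.py
```

```text
0.0005460534993536888 [-0.1041  1.4756  0.3671  0.5416 -0.0035  0.4663  0.0022  0.3372  0.1013
  0.1145 -0.0175] (-1, -1, -1, -1)
[[ 10.1  -4.8  -0.6  -2.   -4.2  -0.3]
 [ -6.1   2.1  -0.7  -1.7  -4.    0.3]
 [-20.2   7.5  -2.7  -1.5  -4.2   0.2]
 [  6.3   0.4  -4.5  -2.   -3.3   0.1]
 [-12.6   5.    2.2  -0.5  -2.4  -0.1]
 [  7.2  -5.2   6.2  -0.2  -2.3   0.4]]
real	1m27.311s
user	1m22.906s
sys	0m0.362s
```

```bash
cat > kin2.py <<'E'
from kin import *
S=(-1,-1,-1,-1)
def fk2(q,p):
    c1,c7,d1,L1,L2,L3=p[:6]; o0x,o0y,o1x,o1y,o2x,o2y,o3x,o3y=p[6:14]; tx,ty=p[14:16]; c3,c5=p[16:18]
    q=np.array(q);E=R.from_euler
    rot=E('z',-q[0]+c1);pos=rot.apply([o0x,o0y,d1])
    rot=rot*E('y',q[1]);rot=rot*E('z',-q[2]+c3);pos=pos+rot.apply([o1x,o1y,L1])
    rot=rot*E('y',q[3]);rot=rot*E('z',-q[4]+c5);pos=pos+rot.apply([o2x,o2y,L2])
    rot=rot*E('y',q[5]);pos=pos+rot.apply([o3x,o3y,0]);rot=rot*E('z',-q[6]+c7);pos=pos+rot.apply([tx,ty,L3])
    return pos,rot
def res2(p):
    r=[]
    for q,x,o in DATA:
        a,b=fk2(q,p); r+=list(a-np.array(x)); r+=list(0.3*(b*rq(o).inv()).as_rotvec())
    return np.concatenate([r,0.002*np.array(p[6:])])
p0=np.array([-.1041,1.4756,.367,.54,.466,.337]+[.1,0]+[0]*6+[0,0,0,0])
if __name__=="__main__":
    f=least_squares(res2,p0);print(f.cost,np.round(f.x,4));print(np.round(f.fun[:6*len(DATA)].reshape(-1,6)*1000,2))
    np.save("kin2.npy",f.x)
E
python3 kin2.py
```

```text
3.829855225731118e-09 [ 0.0000e+00  1.5708e+00  2.8710e-01  5.4180e-01  4.7260e-01  2.5440e-01
  0.0000e+00 -3.0500e-02  0.0000e+00 -3.1400e-02  0.0000e+00 -2.0000e-04
  0.0000e+00 -2.0000e-04  0.0000e+00  0.0000e+00 -0.0000e+00 -0.0000e+00]
[[-0.  0.  0. -0. -0.  0.]
 [-0. -0. -0. -0. -0. -0.]
 [ 0.  0.  0.  0.  0.  0.]
 [ 0.  0. -0.  0.  0.  0.]
 [-0. -0.  0.  0.  0.  0.]
 [ 0.  0. -0. -0. -0. -0.]]
```

```bash
cat > plan.py <<'E'
from kin2 import *
P=np.load("kin2.npy")
def sieveR(psi): return R.from_euler('z',psi)
def tool(psi,a,phi,grip,lean=1,flip=0,off=0):
    """sieve gripped at handle offset `off` along sieve y. returns TCP pos & rot, sieve R"""
    S0=R.from_euler('z',psi); u=np.array([0,lean*np.sin(a),np.cos(a)])
    ty=np.array([1.,0,0])*(1 if not flip else -1); tz=-u; tx=np.cross(ty,tz)
    T0=R.from_matrix(np.stack([tx,ty,tz],1))
    W=S0*R.from_rotvec(u*phi)
    Rt=W*T0
    return np.array(grip)+W.apply([0,off,0])-Rt.apply([0,0,.054]),Rt,W
def ik(pos,rot,seeds=None,n=30,margin=.03,rng=np.random.default_rng(0)):
    sol=[]
    def f(q):
        a,b=fk2(q,P);return np.concatenate([a-pos,.3*(b*rot.inv()).as_rotvec(),2e-4*(q-(LO+HI)/2)/(HI-LO)])
    S=list(seeds) if seeds is not None else []
    S+= [LO+.1+(HI-LO-.2)*rng.random(7) for _ in range(n)]
    for q0 in S:
        r=least_squares(f,np.clip(q0,LO+margin+.001,HI-margin-.001),bounds=(LO+margin,HI-margin),max_nfev=60)
        e=np.linalg.norm(r.fun[:6])
        if e<2e-3: sol.append(r.x)
    return sol
E
cat > t1.py <<'E'
from plan import *
psi=-.28
for a in(.61,.79):
  for lean in(1,-1):
    for flip in(0,1):
        out=[]
        for nm,g,phi in [("G",[.609,.014,.121],0),("B",[.42,-.40,.26],0),("B30",[.42,-.40,.26],.5),("T0",[.31,.31,.3],0),("T50",[.31,.31,.27],.85),("T50b",[.35,.36,.27],.85)]:
            pos,rot,W=tool(psi,a,lean*phi,g,lean,flip)
            s=ik(pos,rot,n=10)
            out.append((nm,len(s)))
        print(a,lean,flip,out,flush=True)
E
time python3 t1.py
```

```text
0.61 1 0 [('G', 6), ('B', 6), ('B30', 6), ('T0', 5), ('T50', 7), ('T50b', 6)]
0.61 1 1 [('G', 6), ('B', 8), ('B30', 4), ('T0', 3), ('T50', 7), ('T50b', 7)]
0.61 -1 0 [('G', 6), ('B', 7), ('B30', 7), ('T0', 6), ('T50', 3), ('T50b', 5)]
0.61 -1 1 [('G', 8), ('B', 0), ('B30', 6), ('T0', 5), ('T50', 3), ('T50b', 5)]
0.79 1 0 [('G', 6), ('B', 5), ('B30', 9), ('T0', 6), ('T50', 7), ('T50b', 7)]
0.79 1 1 [('G', 8), ('B', 6), ('B30', 9), ('T0', 4), ('T50', 7), ('T50b', 7)]
0.79 -1 0 [('G', 5), ('B', 5), ('B30', 9), ('T0', 7), ('T50', 0), ('T50b', 3)]
0.79 -1 1 [('G', 8), ('B', 1), ('B30', 5), ('T0', 3), ('T50', 0), ('T50b', 3)]
real	1m8.807s
user	1m7.562s
sys	0m0.165s
```

The model fits exactly. An inward ratchet would bring the fingers too close to the base column, so I'll swing round to azimuth −106° and push outward there, which leans the tool body the right way. First, a helper to convert world targets into tool shifts.

```bash
cat > go.py <<'E'
from plan import *
import sys
from station import get_obs
def sim(q,pos,rot,steps):
    # local DLS with clipping
    q=q.copy()
    for _ in range(steps):
        a,b=fk2(q,P);e=np.r_[pos-a,.3*(rot*b.inv()).as_rotvec()]
        J=np.zeros((6,7))
        for i in range(7):
            d=q.copy();d[i]+=1e-5;a2,b2=fk2(d,P);J[:,i]=np.r_[a2-a,.3*(b2*b.inv()).as_rotvec()]/1e-5
        q=np.clip(q+J.T@np.linalg.solve(J@J.T+1e-4*np.eye(6),e),LO,HI)
    return q
def report():
    o=get_obs();r=rq(o['tool_rot']);M=r.as_matrix();u=-M[:,2]
    print("t",round(o['t'],2),"q",np.round(o['q'],2),"pos",np.round(o['eef_pos'],4),"lean deg %.1f az %.1f"%(np.degrees(np.arccos(u[2])),np.degrees(np.arctan2(u[1],u[0]))),"y az %.1f elev %.1f"%(np.degrees(np.arctan2(M[1,1],M[0,1])),np.degrees(np.arcsin(M[2,1]))),"F",np.round(o['contact_force'],1),"w",round(o['gripper_width'],3))
    return o,r
def shift(target,tw=0,pr=True):
    o,r=report(); d=r.inv().apply(np.array(target)-o['eef_pos'])*100
    print("shift cm",np.round(d,2),"len",round(np.linalg.norm(d),1))
    q=sim(np.array(o['q']),np.array(target),r*R.from_euler('z',tw),40)
    a,b=fk2(q,P);print(" simq",np.round(q,2),"err",np.round(a-target,3))
if __name__=="__main__":
    v=[float(x) for x in sys.argv[1:]]
    if v: shift(v[:3],v[3] if len(v)>3 else 0)
    else: report()
E
python3 - <<'E'
from go import *
o,r=report()
q=np.array(o['q'])
way=[]
for az,rr,z in [(45,.42,.5),(20,.45,.55),(-10,.45,.55),(-40,.45,.55),(-70,.5,.55),(-106,.55,.5),(-106,.9,.45)]:
    p=np.array([rr*np.cos(np.radians(az)),rr*np.sin(np.radians(az)),z])
    tw=1.41 if az<30 else .7
    q=sim(q,p,r*R.from_euler('z',tw),60);a,b=fk2(q,P)
    print(az,np.round(q,2),np.round(a-p,3),"shift",np.round(r.inv().apply(p-o['eef_pos'])*100,1))
E
```

```text
t 3.5 q [-0.99 -0.01 -0.28  2.21 -0.04  1.01 -0.12] pos [0.154  0.3192 0.2946] lean deg 4.4 az 49.7 y az 64.8 elev -4.2 F [-0.1  2.   1.7] w 1.003
45 [-0.81 -0.05 -0.12  1.78 -0.01  1.49 -0.49] [-0.  0. -0.] shift [-13.5   2.5 -21.1]
20 [-0.6  -0.02  0.09  1.65  0.03  1.59 -0.79] [0. 0. 0.] shift [-30.9  -5.4 -25.8]
-10 [-0.37 -0.05  0.36  1.67  0.08  1.57 -0.3 ] [ 0. -0. -0.] shift [-42.6 -25.5 -24.6]
-40 [-0.18 -0.11  0.64  1.7   0.14  1.55  0.17] [-0.  0.  0.] shift [-42.7 -48.7 -22.9]
-70 [-0.05 -0.05  1.09  1.64  0.12  1.5   0.76] [0. 0. 0.] shift [-34.7 -72.4 -21. ]
-106 [-0.07 -0.34  1.46  1.66  0.43  1.46  1.11] [ 0.023 -0.001  0.011] shift [ -8.1 -91.  -14. ]
-106 [ 1.97  0.92 -0.76  0.53  0.65  1.74  1.33] [ 0. -0.  0.] shift [ -13.9 -125.1   -6.6]
```

```bash
python3 go.py .36 .36 .42 .5
```

```text
t 3.5 q [-0.99 -0.01 -0.28  2.21 -0.04  1.01 -0.12] pos [0.154  0.3192 0.2946] lean deg 4.4 az 49.7 y az 64.8 elev -4.2 F [-0.1  2.   1.7] w 1.003
shift cm [-16.64  11.49 -13.76] len 24.5
 simq [-0.84  0.15 -0.08  1.75  0.01  1.33 -0.29] err [-0.  0. -0.]
```

Call:
move_arm(
  gripper=[1, 1, 1, 1, 1],
  xyz=[
    [-2.8, 1.9, -2.3],
    [-5.6, 3.8, -4.6],
    [-8.4, 5.7, -6.9],
    [-11.2, 7.6, -9.2],
    [-14, 9.5, -11.5],
  ],
  twist=[0.1, 0.2, 0.3, 0.4, 0.5],
)

```text
t: 3.92
eef_pos: [0.326, 0.346, 0.4011]
tool_rot: [-0.008, 0.455, 0.89, -0.038]
contact_force: [-0.0, 1.1, -0.3]
gripper_width: 1.004
```

```bash
python3 go.py .50 .17 .45 .5
```

```text
t 3.92 q [-0.85  0.1  -0.1   1.84  0.01  1.28 -0.33] pos [0.326  0.346  0.4011] lean deg 4.5 az 51.8 y az 35.8 elev -4.3 F [-0.   1.1 -0.3] w 1.004
shift cm [-24.56   3.44  -4.64] len 25.2
 simq [-0.59  0.15  0.15  1.68  0.01  1.38 -0.32] err [-0. -0.  0.]
```

Call:
move_arm(
  gripper=[1, 1, 1, 1, 1],
  xyz=[
    [-4, 0.6, -0.8],
    [-8, 1.1, -1.6],
    [-12, 1.7, -2.4],
    [-16, 2.2, -3.1],
    [-20, 2.8, -3.8],
  ],
  twist=[0.1, 0.2, 0.3, 0.4, 0.5],
)

```text
t: 4.33
eef_pos: [0.4677, 0.2016, 0.4406]
tool_rot: [0.002, 0.661, 0.75, -0.039]
contact_force: [1.3, -0.3, -0.3]
gripper_width: 1.0
```

```bash
python3 go.py .54 -.02 .5 .4; python3 - <<'E'
from go import *
o=get_obs();q=np.array(o['q']);r=rq(o['tool_rot'])
for az,rr,z in [(-5,.55,.5),(-30,.6,.45),(-60,.65,.42),(-90,.7,.42),(-106,.8,.42)]:
    p=np.array([rr*np.cos(np.radians(az)),rr*np.sin(np.radians(az)),z])
    q=sim(q,p,r*R.from_euler('z',.41),60);a,b=fk2(q,P);print(az,np.round(p,3),np.round(q,2),np.round(a-p,3))
E
```

```text
t 4.33 q [-0.64  0.12  0.11  1.73  0.02  1.36 -0.41] pos [0.4677 0.2016 0.4406] lean deg 4.5 az 52.0 y az 7.1 elev -3.2 F [ 1.3 -0.3 -0.3] w 1.0
shift cm [-23.19   4.09  -4.91] len 24.1
 simq [-0.39  0.14  0.33  1.59  0.01  1.47 -0.34] err [0. 0. 0.]
-5 [ 0.548 -0.048  0.5  ] [-0.36  0.16  0.36  1.57  0.    1.47 -0.29] [0. 0. 0.]
-30 [ 0.52 -0.3   0.45] [-0.03  0.28  0.53  1.57 -0.06  1.35  0.22] [ 0.  0. -0.]
-60 [ 0.325 -0.563  0.42 ] [ 0.44  0.4   0.67  1.52 -0.18  1.28  0.84] [-0.  0. -0.]
-90 [ 0.   -0.7   0.42] [ 0.99  0.5   0.74  1.42 -0.29  1.29  1.44] [ 0.  0. -0.]
-106 [-0.221 -0.769  0.42 ] [ 1.4   0.69  0.71  1.12 -0.42  1.4   1.75] [-0.  0.  0.]
```

```bash
python3 go.py .53 -.1 .46 .4
```

```text
t 4.33 q [-0.64  0.12  0.11  1.73  0.02  1.36 -0.41] pos [0.4677 0.2016 0.4406] lean deg 4.5 az 52.0 y az 7.1 elev -3.2 F [ 1.3 -0.3 -0.3] w 1.0
shift cm [-30.77   2.33  -0.39] len 30.9
 simq [-0.31  0.15  0.4   1.67  0.01  1.38 -0.18] err [0. 0. 0.]
```

Call:
move_arm(
  gripper=[1, 1, 1, 1, 1],
  xyz=[
    [-4.1, 0.3, 0],
    [-8.2, 0.6, -0.1],
    [-12.3, 0.9, -0.1],
    [-16.4, 1.2, -0.2],
    [-20.5, 1.5, -0.3],
  ],
  twist=[0.08, 0.16, 0.24, 0.32, 0.4],
)

```text
t: 4.75
eef_pos: [0.5085, 0.0004, 0.4536]
tool_rot: [0.01, 0.796, 0.604, -0.038]
contact_force: [0.9, 0.7, -0.3]
gripper_width: 1.0
```

```bash
python3 go.py .52 -.3 .45 0
```

```text
t 4.75 q [-0.42  0.1   0.3   1.73  0.03  1.37 -0.4 ] pos [5.085e-01 4.000e-04 4.536e-01] lean deg 4.5 az 52.1 y az -15.7 elev -1.7 F [ 0.9  0.7 -0.3] w 1.0
shift cm [-28.53   9.25   2.15] len 30.1
 simq [-0.05  0.28  0.56  1.57 -0.07  1.35  0.24] err [0. 0. 0.]
```

Call:
move_arm(
  gripper=[1, 1, 1, 1, 1],
  xyz=[
    [-4, 0.9, 0.2],
    [-8, 1.8, 0.4],
    [-12, 2.6, 0.6],
    [-16, 3.3, 0.8],
    [-20, 4, 1],
  ],
  twist=[0, 0, 0, 0, 0],
)

```text
t: 5.17
eef_pos: [0.493, -0.2032, 0.4569]
tool_rot: [0.01, 0.795, 0.605, -0.038]
contact_force: [0.5, 0.8, -0.2]
gripper_width: 1.005
```

Call:
move_arm(
  gripper=[1, 1, 1, 1, 1],
  xyz=[
    [-4, 0, 0],
    [-8, -0.6, 0],
    [-12, -1.8, 0],
    [-15.7, -3.5, 0],
    [-19.2, -5.5, 0],
  ],
  twist=[0, 0, 0, 0, 0],
)

```text
t: 5.58
eef_pos: [0.3886, -0.3729, 0.4723]
tool_rot: [0.01, 0.795, 0.605, -0.038]
contact_force: [0.3, -0.7, -0.4]
gripper_width: 0.998
```

```bash
python3 go.py .325 -.563 .43 0
```

```text
t 5.58 q [0.07 0.13 0.62 1.68 0.   1.35 0.41] pos [ 0.3886 -0.3729  0.4723] lean deg 4.5 az 52.2 y az -15.5 elev -1.7 F [ 0.3 -0.7 -0.4] w 0.998
shift cm [-19.65  -0.91   5.71] len 20.5
 simq [ 0.4   0.4   0.75  1.51 -0.21  1.3   0.88] err [0. 0. 0.]
```

Call:
move_arm(
  gripper=[1, 1, 1, 1, 1],
  xyz=[
    [-4, -0.3, 0.6],
    [-8, -0.8, 1.2],
    [-12, -1.6, 1.8],
    [-15.7, -3.2, 2.4],
    [-19.2, -5.2, 2.8],
  ],
  twist=[0, 0, 0, 0, 0],
)

```text
t: 6.0
eef_pos: [0.2871, -0.5451, 0.4589]
tool_rot: [0.01, 0.795, 0.606, -0.038]
contact_force: [0.5, -1.0, -1.2]
gripper_width: 0.998
```

```bash
python3 go.py .0 -.72 .43 0
```

```text
t 6.0 q [ 0.41  0.31  0.72  1.55 -0.13  1.33  0.87] pos [ 0.2871 -0.5451  0.4589] lean deg 4.5 az 51.6 y az -15.4 elev -1.8 F [ 0.5 -1.  -1.2] w 0.998
shift cm [-24.16 -22.93   5.37] len 33.7
 simq [ 0.99  0.54  0.77  1.35 -0.33  1.33  1.48] err [-0.  0.  0.]
```

Call:
move_arm(
  gripper=[1, 1, 1, 1, 1],
  xyz=[
    [-3, -2.8, 0.6],
    [-6, -5.6, 1.2],
    [-9, -8.4, 1.8],
    [-12, -11.3, 2.4],
    [-14.8, -14.2, 3],
  ],
  twist=[0, 0, 0, 0, 0],
)

```text
t: 6.42
eef_pos: [0.1083, -0.6508, 0.4446]
tool_rot: [0.01, 0.795, 0.606, -0.038]
contact_force: [1.3, -0.4, -0.0]
gripper_width: 1.002
```

Call:
move_arm(
  gripper=[1, 1, 1, 1, 1],
  xyz=[
    [-2.6, -3.1, 0],
    [-5.2, -6.2, 0],
    [-7.7, -9.4, 0],
    [-10.2, -12.6, 0],
    [-12.6, -15.8, 0],
  ],
  twist=[0, 0, 0, 0, 0],
)

```text
t: 6.83
eef_pos: [-0.0774, -0.7294, 0.4585]
tool_rot: [0.01, 0.795, 0.606, -0.038]
contact_force: [1.0, -0.8, 0.4]
gripper_width: 1.001
```

```bash
python3 go.py -.24 -.82 .43 0
```

```text
t 6.83 q [ 1.14  0.55  0.75  1.26 -0.33  1.39  1.57] pos [-0.0774 -0.7294  0.4585] lean deg 4.5 az 51.9 y az -15.5 elev -1.7 F [ 1.  -0.8  0.4] w 1.001
shift cm [-12.79 -13.17   4.19] len 18.8
 simq [ 1.49  0.8   0.7   0.89 -0.47  1.5   1.75] err [-0. -0. -0.]
```

Call:
move_arm(
  gripper=[1, 1, 1, 1, 1],
  xyz=[
    [-2.7, -2.8, 0.9],
    [-5.4, -5.6, 1.8],
    [-8.1, -8.4, 2.7],
    [-10.8, -11.2, 3.5],
    [-12.8, -13.2, 4.2],
  ],
  twist=[0, 0, 0, 0, 0],
)

```text
t: 7.25
eef_pos: [-0.2425, -0.8194, 0.4284]
tool_rot: [0.009, 0.796, 0.605, -0.038]
contact_force: [0.4, -0.1, 0.0]
gripper_width: 1.002
```

```bash
python3 go.py -.297 -1.06 .43 0
```

```text
t 7.25 q [ 1.5   0.8   0.69  0.89 -0.46  1.5   1.74] pos [-0.2425 -0.8194  0.4284] lean deg 4.5 az 50.6 y az -15.6 elev -1.8 F [ 0.4 -0.1  0. ] w 1.002
shift cm [-24.59   1.22   1.56] len 24.7
 simq [ 2.96  1.1  -1.41  2.44 -1.37  0.17  0.21] err [ 0.36   0.639 -0.207]
```

Call:
move_arm(
  gripper=[1, 1, 1, 1],
  xyz=[
    [-4, 0.2, 0.2],
    [-8, 0.4, 0.4],
    [-12, 0.6, 0.8],
    [-16, 0.8, 1],
  ],
  twist=[0, 0, 0, 0],
)

```text
t: 7.58
eef_pos: [-0.2671, -0.9117, 0.4284]
tool_rot: [0.022, 0.8, 0.598, -0.039]
contact_force: [0.0, -0.5, -1.5]
gripper_width: 1.001
```

```bash
python3 go.py -.297 -1.06 .43 0
```

```text
t 7.58 q [ 1.67  1.11  0.96  0.3  -0.86  1.76  1.65] pos [-0.2671 -0.9117  0.4284] lean deg 5.2 az 66.3 y az -16.5 elev -0.7 F [ 0.  -0.5 -1.5] w 1.001
shift cm [-15.02   1.34   1.18] len 15.1
 simq [ 2.96 -0.34 -0.89  2.44  0.19  0.17 -2.96] err [ 0.055  0.727 -0.078]
```

Call:
move_arm(
  gripper=[1, 1, 1, 1, 1],
  xyz=[
    [-4, 0.2, 0],
    [-8, 0.4, 0],
    [-12, 0.6, 0],
    [-16, 0.8, 0],
    [-20, 1, 0],
  ],
  twist=[0, 0, 0, 0, 0],
)

```text
t: 8.0
eef_pos: [-0.2732, -0.9338, 0.4047]
tool_rot: [0.031, 0.802, 0.594, -0.055]
contact_force: [-0.2, -0.7, -0.3]
gripper_width: 0.999
```

```bash
python3 go.py
```

```text
t 8.0 q [ 1.69  1.19  1.29  0.24 -1.2   1.75  1.64] pos [-0.2732 -0.9338  0.4047] lean deg 7.2 az 66.1 y az -17.0 elev -0.9 F [-0.2 -0.7 -0.3] w 0.999
```

Call:
move_arm(
  gripper=[1, 1, 1, 1, 1],
  xyz=[
    [-10, 0.5, -6],
    [-20, 1, -12],
    [-30, 1.5, -18],
    [-40, 2, -24],
    [-50, 2.5, -30],
  ],
  twist=[0, 0, 0, 0, 0],
)

```text
t: 8.42
eef_pos: [-0.2639, -0.9242, 0.4548]
tool_rot: [0.042, 0.801, 0.593, -0.068]
contact_force: [0.3, -1.7, 0.4]
gripper_width: 1.001
```

```bash
python3 go.py
```

```text
t 8.42 q [ 1.68  1.14  1.29  0.24 -1.19  1.77  1.64] pos [-0.2639 -0.9242  0.4548] lean deg 9.2 az 68.3 y az -17.0 elev -0.8 F [ 0.3 -1.7  0.4] w 1.001
```

Call:
move_arm(
  gripper=[1],
  xyz=[
    [-50, 2.5, -10],
  ],
  twist=[0],
)

```text
t: 8.5
eef_pos: [-0.2648, -0.931, 0.4567]
tool_rot: [0.051, 0.8, 0.593, -0.08]
contact_force: [0.6, -0.5, -0.0]
gripper_width: 1.0
```

Call:
move_arm(
  gripper=[1],
  xyz=[
    [-50, 2.5, -10],
  ],
  twist=[0],
)

```text
t: 8.58
eef_pos: [-0.2657, -0.9388, 0.4565]
tool_rot: [0.059, 0.799, 0.592, -0.09]
contact_force: [-0.9, -0.1, 0.4]
gripper_width: 1.002
```

```bash
python3 go.py
```

```text
t 8.58 q [ 1.68  1.14  1.29  0.24 -1.2   1.71  1.63] pos [-0.2657 -0.9388  0.4565] lean deg 12.4 az 69.8 y az -17.0 elev -0.7 F [-0.9 -0.1  0.4] w 1.002
```

Call:
move_arm(
  gripper=[1],
  xyz=[
    [-50, 2.5, 0],
  ],
  twist=[0],
)

```text
t: 8.67
eef_pos: [-0.2671, -0.9482, 0.4528]
tool_rot: [0.068, 0.797, 0.591, -0.102]
contact_force: [0.6, 0.1, -0.4]
gripper_width: 0.999
```

Call:
move_arm(
  gripper=[1],
  xyz=[
    [-50, 2.5, 0],
  ],
  twist=[0],
)

```text
t: 8.75
eef_pos: [-0.2686, -0.9576, 0.4477]
tool_rot: [0.076, 0.796, 0.59, -0.112]
contact_force: [-0.9, -0.3, -1.3]
gripper_width: 0.995
```

Call:
move_arm(
  gripper=[1],
  xyz=[
    [-50, 2.5, 0],
  ],
  twist=[0],
)

```text
t: 8.83
eef_pos: [-0.27, -0.9663, 0.4446]
tool_rot: [0.084, 0.794, 0.589, -0.123]
contact_force: [-0.6, 0.2, -0.4]
gripper_width: 1.002
```

Call:
move_arm(
  gripper=[1],
  xyz=[
    [-50, 2.5, 0],
  ],
  twist=[0],
)

```text
t: 8.92
eef_pos: [-0.2712, -0.9745, 0.4432]
tool_rot: [0.093, 0.793, 0.588, -0.133]
contact_force: [-0.3, 0.0, -0.1]
gripper_width: 0.996
```

```bash
python3 go.py
```

```text
t 8.92 q [ 1.68  1.16  1.29  0.24 -1.21  1.58  1.63] pos [-0.2712 -0.9745  0.4432] lean deg 18.7 az 71.3 y az -17.0 elev -0.6 F [-0.3  0.  -0.1] w 0.996
```

Call:
move_arm(
  gripper=[1],
  xyz=[
    [-50, 2.5, 0],
  ],
  twist=[0],
)

```text
t: 9.0
eef_pos: [-0.2723, -0.9823, 0.4431]
tool_rot: [0.101, 0.791, 0.586, -0.144]
contact_force: [0.0, 0.2, 0.6]
gripper_width: 1.001
```

Call:
move_arm(
  gripper=[1],
  xyz=[
    [-50, 2.5, 0],
  ],
  twist=[0],
)

```text
t: 9.08
eef_pos: [-0.2733, -0.9896, 0.4442]
tool_rot: [0.11, 0.789, 0.585, -0.155]
contact_force: [-0.6, -0.6, -0.3]
gripper_width: 1.001
```

Call:
move_arm(
  gripper=[1],
  xyz=[
    [-50, 2.5, 0],
  ],
  twist=[0],
)

```text
t: 9.17
eef_pos: [-0.2741, -0.9965, 0.4463]
tool_rot: [0.118, 0.786, 0.583, -0.166]
contact_force: [-0.8, 0.0, 0.3]
gripper_width: 1.0
```

Call:
move_arm(
  gripper=[1],
  xyz=[
    [-50, 2.5, 0],
  ],
  twist=[0],
)

```text
t: 9.25
eef_pos: [-0.2749, -1.003, 0.4494]
tool_rot: [0.127, 0.784, 0.582, -0.177]
contact_force: [-0.6, -0.4, 0.3]
gripper_width: 0.997
```

Call:
move_arm(
  gripper=[1],
  xyz=[
    [-50, 2.5, 0],
  ],
  twist=[0],
)

```text
t: 9.33
eef_pos: [-0.2756, -1.009, 0.4537]
tool_rot: [0.135, 0.781, 0.58, -0.188]
contact_force: [0.1, 0.3, 0.3]
gripper_width: 1.005
```

Call:
move_arm(
  gripper=[1],
  xyz=[
    [-50, 2.5, 0],
  ],
  twist=[0],
)

```text
t: 9.42
eef_pos: [-0.2761, -1.0146, 0.4588]
tool_rot: [0.144, 0.778, 0.578, -0.198]
contact_force: [-0.8, -0.1, -0.7]
gripper_width: 1.002
```

```bash
python3 go.py
```

```text
t 9.42 q [ 1.67  1.16  1.29  0.24 -1.22  1.41  1.62] pos [-0.2761 -1.0146  0.4588] lean deg 28.4 az 72.5 y az -16.9 elev -0.3 F [-0.8 -0.1 -0.7] w 1.002
```

Call:
move_arm(
  gripper=[1],
  xyz=[
    [-50, 1.5, 0],
  ],
  twist=[0],
)

```text
t: 9.5
eef_pos: [-0.277, -1.0196, 0.465]
tool_rot: [0.152, 0.775, 0.576, -0.209]
contact_force: [0.1, 0.9, 0.5]
gripper_width: 1.003
```

Call:
move_arm(
  gripper=[1],
  xyz=[
    [-50, 1.5, 0],
  ],
  twist=[0],
)

```text
t: 9.58
eef_pos: [-0.2784, -1.0242, 0.4719]
tool_rot: [0.16, 0.772, 0.574, -0.22]
contact_force: [-0.9, -0.7, 0.1]
gripper_width: 1.0
```

Call:
move_arm(
  gripper=[1],
  xyz=[
    [-50, 1.5, 0],
  ],
  twist=[0],
)

```text
t: 9.67
eef_pos: [-0.2795, -1.0283, 0.4797]
tool_rot: [0.169, 0.769, 0.572, -0.23]
contact_force: [-0.4, -0.7, -0.1]
gripper_width: 0.996
```

Call:
move_arm(
  gripper=[1],
  xyz=[
    [-50, 1.5, 0],
  ],
  twist=[0],
)

```text
t: 9.75
eef_pos: [-0.2804, -1.032, 0.4883]
tool_rot: [0.177, 0.766, 0.569, -0.241]
contact_force: [1.4, -0.5, -0.3]
gripper_width: 0.997
```

Call:
move_arm(
  gripper=[1],
  xyz=[
    [-50, 1.5, 0],
  ],
  twist=[0],
)

```text
t: 9.83
eef_pos: [-0.2811, -1.0353, 0.4976]
tool_rot: [0.185, 0.762, 0.567, -0.251]
contact_force: [-0.2, -0.4, 0.5]
gripper_width: 1.002
```

Call:
move_arm(
  gripper=[1],
  xyz=[
    [-50, 1.5, 0],
  ],
  twist=[0],
)

```text
t: 9.92
eef_pos: [-0.2816, -1.0381, 0.5077]
tool_rot: [0.193, 0.759, 0.565, -0.261]
contact_force: [-0.4, -0.2, -0.5]
gripper_width: 0.998
```

Call:
move_arm(
  gripper=[1],
  xyz=[
    [-50, 1.5, 0],
  ],
  twist=[0],
)

```text
t: 10.0
eef_pos: [-0.282, -1.0404, 0.5186]
tool_rot: [0.201, 0.755, 0.562, -0.271]
contact_force: [0.5, -0.2, 0.1]
gripper_width: 0.998
```

Call:
move_arm(
  gripper=[1],
  xyz=[
    [-50, 1.5, 0],
  ],
  twist=[0],
)

```text
t: 10.08
eef_pos: [-0.2822, -1.0422, 0.5301]
tool_rot: [0.209, 0.751, 0.559, -0.281]
contact_force: [0.3, 0.2, 0.2]
gripper_width: 1.001
```

```bash
python3 go.py
```

```text
t 10.08 q [ 1.67  1.12  1.29  0.24 -1.23  1.23  1.63] pos [-0.2822 -1.0422  0.5301] lean deg 41.0 az 73.3 y az -16.7 elev -0.0 F [0.3 0.2 0.2] w 1.001
```

```bash
python3 - <<'E'
from go import *
o,r=report();q=np.array(o['q'])
M=r.as_matrix();u=-M[:,2]
g=np.array([.609,.014,.1215])
for p in [(-.24,-.85,.5),(-.05,-.75,.5),(.15,-.68,.5),(.33,-.55,.5),(.48,-.35,.48),(.58,-.1,.42),tuple(g+u*.154),tuple(g+u*.054)]:
    p=np.array(p); q0=q
    for f in np.linspace(.1,1,10):
        a0,_=fk2(q,P); q=sim(q,a0+(p-a0)*f,r,6)
    q=sim(q,p,r,30)
    a,b=fk2(q,P);print(np.round(p,3),np.round(q,2),np.round(a-p,3),np.round(np.degrees((b*r.inv()).magnitude()),1),"sh",np.round(r.inv().apply(p-o['eef_pos'])*100,1))
E
```

```text
t 10.08 q [ 1.67  1.12  1.29  0.24 -1.23  1.23  1.63] pos [-0.2822 -1.0422  0.5301] lean deg 41.0 az 73.3 y az -16.7 elev -0.0 F [0.3 0.2 0.2] w 1.001
[-0.24 -0.85  0.5 ] [ 1.1   0.83  1.38  1.31 -1.19  0.99  2.17] [-0.  0. -0.] 0.0 sh [ 16.8  -1.5 -10.6]
[-0.05 -0.75  0.5 ] [ 0.56  0.61  1.46  1.64 -0.81  0.76  1.88] [ 0. -0. -0.] 0.0 sh [ 28.1  13.9 -20.5]
[ 0.15 -0.68  0.5 ] [ 0.1   0.51  1.46  1.71 -0.28  0.7   1.23] [ 0.  0. -0.] 0.0 sh [ 37.5  31.  -28.6]
[ 0.33 -0.55  0.5 ] [-0.35  0.46  1.46  1.74  0.11  0.85  0.64] [ 0.  0. -0.] 0.0 sh [ 50.8  44.5 -40.2]
[ 0.48 -0.35  0.48] [-0.74  0.55  1.46  1.74  0.14  1.08  0.28] [-0.  0.  0.] 0.0 sh [ 69.8  53.1 -54.1]
[ 0.58 -0.1   0.42] [-1.01  0.75  1.38  1.66 -0.02  1.3   0.02] [-0.  0.  0.] 0.0 sh [ 94.   55.5 -67.1]
[0.638 0.111 0.238] [-1.08  1.05  1.16  1.53 -0.26  1.35 -0.25] [ 0.  0. -0.] 0.0 sh [122.5  55.1 -67.7]
[0.619 0.048 0.162] [-1.03  1.09  1.11  1.67 -0.3   1.16 -0.22] [ 0. -0.  0.] 0.0 sh [122.5  55.1 -57.7]
```

```bash
cat > sim2.py <<'E'
from go import *
def follow(q,p,r):
    for f in np.linspace(.1,1,10):
        a0,b0=fk2(q,P); rr=R.from_rotvec((r*b0.inv()).as_rotvec()*f)*b0
        q=sim(q,a0+(np.array(p)-a0)*f,rr,6)
    q=sim(q,p,r,30);a,b=fk2(q,P)
    print(np.round(p,3),np.round(q,2),np.round(a-p,3),np.round(np.degrees((b*r.inv()).magnitude()),1),flush=True)
    return q
E
python3 - <<'E'
from sim2 import *
q=np.array([-1.03,1.09,1.11,1.67,-.3,1.16,-.22])
psi,a=np.radians(-16.7),np.radians(41)
for nm,g,phi in [("G",[.609,.014,.121],0),("L",[.609,.014,.32],0),("M",[.55,-.2,.34],0),("B",[.42,-.40,.30],0),("B30",[.42,-.40,.30],.5),("B",[.42,-.40,.30],0),("M",[.5,-.2,.34],0),("M2",[.5,.1,.40],0),("T0",[.33,.31,.35],0),("T50",[.33,.31,.3],.87),("T60",[.33,.31,.3],1.1)]:
    pos,rot,W=tool(psi,a,phi,g,1,0,-.01)
    print(nm,end=' ');q=follow(q,pos,rot)
    X=W.apply([1,0,0]);Y=W.apply([0,1,0]);print("   slope",np.round(np.degrees(np.arcsin([-X[2],Y[2]])),1),"heading",np.round(np.degrees(np.arctan2(X[1],X[0])),1))
E
```

```text
G [0.616 0.038 0.162] [-1.03  1.09  1.11  1.69 -0.3   1.14 -0.21] [-0. -0. -0.] 0.0
   slope [-0.  0.] heading -16.7
L [0.616 0.038 0.361] [-1.08  0.89  1.29  1.56 -0.14  1.4  -0.13] [0. 0. 0.] 0.0
   slope [-0.  0.] heading -16.7
M [ 0.557 -0.176  0.381] [-0.92  0.75  1.36  1.76 -0.02  1.13  0.07] [ 0. -0. -0.] 0.0
   slope [-0.  0.] heading -16.7
B [ 0.427 -0.376  0.341] [-0.65  0.64  1.37  2.    0.08  0.75  0.25] [-0.  0.  0.] 0.0
   slope [-0.  0.] heading -16.7
B30 [ 0.431 -0.376  0.34 ] [-0.6   0.54  1.25  1.99  0.25  0.78  0.59] [-0. -0. -0.] 0.0
   slope [18.3  3.5] heading 5.7
B [ 0.427 -0.376  0.341] [-0.64  0.63  1.37  2.    0.08  0.75  0.25] [0. 0. 0.] 0.0
   slope [-0.  0.] heading -16.7
M [ 0.507 -0.176  0.381] [-1.02  0.71  1.45  1.88  0.01  1.09  0.07] [ 0.  0. -0.] 0.0
   slope [-0.  0.] heading -16.7
M2 [0.507 0.124 0.441] [-1.41  0.77  1.45  1.65 -0.07  1.57 -0.21] [-0.  0. -0.] 0.0
   slope [-0.  0.] heading -16.7
T0 [0.337 0.334 0.391] [-1.83  0.86  1.45  1.7  -0.25  1.77 -0.52] [-0.  0.  0.] 0.0
   slope [-0.  0.] heading -16.7
T50 [0.343 0.335 0.339] [-1.73  0.69  1.12  1.74 -0.15  1.65  0.08] [ 0. -0.  0.] 0.0
   slope [30.1 10.1] heading 25.1
T60 [0.345 0.335 0.338] [-1.69  0.65  1.04  1.74 -0.11  1.64  0.25] [ 0. -0. -0.] 0.0
   slope [35.8 15.7] heading 39.3
```

Tool lean is 41° in the sieve's y–z plane, and simulated IK shows that the grasp, box and tray poses are all reachable. Now I'll return to the sieve.

Call:
move_arm(
  gripper=[1, 1, 1, 1, 1],
  xyz=[
    [3.4, -0.3, -2.1],
    [6.8, -0.6, -4.2],
    [10.2, -0.9, -6.3],
    [13.6, -1.2, -8.4],
    [16.8, -1.2, -10.6],
  ],
  twist=[0, 0, 0, 0, 0],
)

```text
t: 10.5
eef_pos: [-0.2489, -0.8975, 0.5065]
tool_rot: [0.208, 0.752, 0.56, -0.28]
contact_force: [0.2, -0.7, 2.6]
gripper_width: 0.999
```

Call:
move_arm(
  gripper=[1, 1, 1, 1, 1],
  xyz=[
    [2.2, 3, -2],
    [4.4, 6, -4],
    [6.6, 9, -6],
    [8.8, 12, -7.8],
    [11, 15, -9.6],
  ],
  twist=[0, 0, 0, 0, 0],
)

```text
t: 10.92
eef_pos: [-0.0633, -0.8018, 0.5084]
tool_rot: [0.208, 0.752, 0.56, -0.28]
contact_force: [0.1, -0.3, 1.4]
gripper_width: 1.001
```

```bash
python3 go.py .15 -.68 .5
```

```text
t 10.92 q [ 0.7   0.71  1.43  1.5  -0.93  0.85  1.91] pos [-0.0633 -0.8018  0.5084] lean deg 40.9 az 73.3 y az -16.7 elev 0.0 F [ 0.1 -0.3  1.4] w 1.001
shift cm [ 14.01  16.94 -11.  ] len 24.6
 simq [ 0.1   0.51  1.46  1.71 -0.29  0.7   1.23] err [ 0.001  0.    -0.   ]
```

Call:
move_arm(
  gripper=[1, 1, 1, 1, 1],
  xyz=[
    [2.4, 2.8, -1.9],
    [4.8, 5.6, -3.8],
    [7.2, 8.4, -5.7],
    [9.5, 11.3, -7.5],
    [11.8, 14.2, -9.3],
  ],
  twist=[0, 0, 0, 0, 0],
)

```text
t: 11.33
eef_pos: [0.1156, -0.6988, 0.5016]
tool_rot: [0.209, 0.752, 0.56, -0.28]
contact_force: [-0.1, -0.1, -0.2]
gripper_width: 1.003
```

Call:
move_arm(
  gripper=[1, 1, 1, 1, 1],
  xyz=[
    [2.5, 2.6, -2],
    [5, 5.2, -4],
    [7.5, 7.8, -6],
    [10, 10.4, -8.2],
    [12.6, 12.8, -10.4],
  ],
  twist=[0, 0, 0, 0, 0],
)

```text
t: 11.75
eef_pos: [0.2847, -0.5795, 0.4979]
tool_rot: [0.209, 0.752, 0.56, -0.279]
contact_force: [1.4, -0.2, -1.1]
gripper_width: 1.002
```

```bash
python3 go.py .48 -.35 .48
```

```text
t 11.75 q [-0.27  0.4   1.44  1.76  0.14  0.8   0.68] pos [ 0.2847 -0.5795  0.4979] lean deg 40.8 az 73.5 y az -16.6 elev 0.1 F [ 1.4 -0.2 -1.1] w 1.002
shift cm [ 22.05  12.15 -16.65] len 30.2
 simq [-0.74  0.54  1.45  1.74  0.15  1.08  0.27] err [ 0. -0.  0.]
```

Call:
move_arm(
  gripper=[1, 1, 1, 1, 1],
  xyz=[
    [2.8, 2, -2.2],
    [5.7, 3.9, -4.4],
    [8.6, 5.7, -6.6],
    [11.6, 7.3, -8.8],
    [14.6, 8.8, -11],
  ],
  twist=[0, 0, 0, 0, 0],
)

```text
t: 12.17
eef_pos: [0.421, -0.4297, 0.4854]
tool_rot: [0.208, 0.752, 0.56, -0.279]
contact_force: [0.8, -1.1, -0.1]
gripper_width: 0.998
```

Call:
move_arm(
  gripper=[1, 1, 1, 1, 1],
  xyz=[
    [3.1, 1.2, -2.2],
    [6.3, 2.2, -4.4],
    [9.6, 3.1, -6.4],
    [13, 3.7, -8.4],
    [16.4, 4.2, -10.2],
  ],
  twist=[0, 0, 0, 0, 0],
)

```text
t: 12.58
eef_pos: [0.516, -0.2587, 0.4552]
tool_rot: [0.208, 0.752, 0.56, -0.279]
contact_force: [0.2, -0.5, -0.6]
gripper_width: 0.997
```

```bash
python3 - <<'E'
from go import *
import cv2
o,r=report();u=-r.as_matrix()[:,2]
c=read=None
from station import read_camera,spot_point
for n in("side","top"):
    c=read_camera(n);cv2.imwrite(f"pics/{n}1.png",c["pixels"][:,:,::-1])
    print(n,[(d["centre"],round(d["p"],2)) for d in spot_point("sieve_grip",n)[:3]])
np.save("u.npy",u)
E
```

```text
t 12.58 q [-0.87  0.56  1.39  1.75  0.16  1.15  0.11] pos [ 0.516  -0.2587  0.4552] lean deg 40.7 az 73.5 y az -16.6 elev 0.0 F [ 0.2 -0.5 -0.6] w 0.997
side [([0.6071, 0.0191, 0.1234], 0.63), ([0.4134, 0.3525, 0.0006], 0.52)]
top [([0.6089, 0.0112, 0.1221], 0.56)]
```

View pics/top1.png

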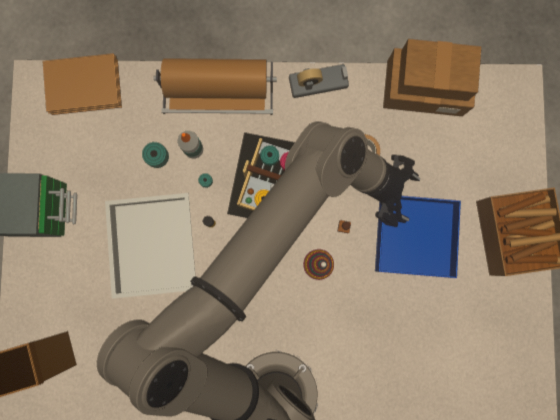

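The top view shows the arm between the sieve at (270,175) and the box at (418,235), with the leaned gripper at (400,190). Everything is undisturbed. I'll refine the handle centre from the first picture.

```bash
python3 - <<'E'
import cv2,numpy as np
K=(546.797,276.6087,208.8557)
Rm=np.array([[.00714944,-.99995635,.00601579],[-.99490734,-.00771794,-.10049785],[.10053989,-.00526665,-.99491909]]);t=np.array([-.00506729,.52340443,1.55311631])
def bp(u,v,z):
    d=Rm.T@np.array([(u-K[1])/K[0],(v-K[2])/K[0],1]);c=-Rm.T@t;return c+d*(z-c[2])/d[2]
im=cv2.imread("pics/top0.png").astype(int);b,g,r=im[...,0],im[...,1],im[...,2]
m=np.zeros(r.shape,bool);sl=np.s_[150:200,240:310]
m[sl]=((r-b>25)&(r<125)&(r-g>15)&(g<75)&(b<60))[sl]
n,l,s,c=cv2.connectedComponentsWithStats(m.astype(np.uint8))
k=1+np.argmax(s[1:,4]);print(s[k],c[k])
ys,xs=np.nonzero(l==k);box=cv2.minAreaRect(np.stack([xs,ys],1).astype(np.float32));print(box)
for z in(.125,.133):print(bp(*box[0],z),bp(*c[k],z))
p=cv2.boxPoints(box);w=[bp(*q,.133)[:2] for q in p];print(np.round(w,4))
e=[(w[i]-w[(i+1)%4]) for i in range(2)];L=max(e,key=np.linalg.norm);print(np.linalg.norm(L),np.degrees(np.arctan2(L[1],L[0]))%180-90)
# mat
print("mat corners", [np.round(bp(220+x/5,120+y/5,.003)[:2],4) for x,y in[(122,63),(465,128),(388,538),(38,467)]])
E
```

```text
[246 164  52  22 314] [271.20700637 174.60828025]
((271.8486633300781, 174.50811767578125), (52.486915588378906, 8.034127235412598), 16.587337493896484)
[0.60741549 0.01299669 0.125     ] [0.60712524 0.01474251 0.125     ]
[0.60609675 0.01296494 0.133     ] [0.60580807 0.01470128 0.133     ]
[[ 0.6155  0.0843]
 [ 0.6367  0.0784]
 [ 0.5967 -0.0583]
 [ 0.5756 -0.0522]]
0.14245330499672484 -16.312051556098766
mat corners [array([0.7529, 0.0961]), array([ 0.7153, -0.1079]), array([ 0.4712, -0.063 ]), array([0.5113, 0.1421])]
```

```bash
python3 go.py .635 .06 .33
```

```text
t 12.78 q [-0.87  0.56  1.39  1.75  0.16  1.15  0.11] pos [ 0.5158 -0.2594  0.4551] lean deg 40.8 az 73.4 y az -16.5 elev -0.1 F [-0.2 -0.3 -0.4] w 1.004
shift cm [ 33.91   2.38 -12.77] len 36.3
 simq [-1.04  0.89  1.18  1.53 -0.12  1.4  -0.22] err [ 0. -0. -0.]
```

Call:
move_arm(
  gripper=[1, 1, 1, 1, 1],
  xyz=[
    [3.8, 0.3, -1.5],
    [7.6, 0.5, -3],
    [11.4, 0.8, -4.4],
    [15.2, 1, -5.8],
    [19, 1.3, -7.2],
  ],
  twist=[0, 0, 0, 0, 0],
)

```text
t: 13.2
eef_pos: [0.5819, -0.0817, 0.3857]
tool_rot: [0.208, 0.753, 0.559, -0.279]
contact_force: [0.5, 0.1, -0.5]
gripper_width: 0.998
```

Call:
move_arm(
  gripper=[1, 1, 1, 1, 1],
  xyz=[
    [3.8, 0.3, -1.5],
    [7.5, 0.6, -2.9],
    [11.2, 0.9, -4.2],
    [14.9, 1.1, -5.5],
    [14.9, 1.1, -5.5],
  ],
  twist=[0, 0, 0, 0, 0],
)

```text
t: 13.62
eef_pos: [0.6377, 0.0655, 0.3259]
tool_rot: [0.208, 0.749, 0.564, -0.279]
contact_force: [0.3, 0.9, -1.3]
gripper_width: 1.0
```

```bash
python3 - <<'E'
from go import *
u=-rq(get_obs()['tool_rot']).as_matrix()[:,2]
g=np.array([.6046,.004,.121]);print(u)
for d in(.154,.104,.054): shift(g+u*d)
E
```

```text
[0.18338694 0.62551703 0.75835195]
t 13.62 q [-1.04  0.89  1.17  1.52 -0.12  1.4  -0.22] pos [0.6377 0.0655 0.3259] lean deg 40.7 az 73.7 y az -16.1 elev -0.2 F [ 0.3  0.9 -1.3] w 1.0
shift cm [ 8.18 -1.4   4.59] len 9.5
 simq [-1.06  0.99  1.1   1.56 -0.19  1.32 -0.29] err [-0. -0. -0.]
t 13.62 q [-1.04  0.89  1.17  1.52 -0.12  1.4  -0.22] pos [0.6377 0.0655 0.3259] lean deg 40.7 az 73.7 y az -16.1 elev -0.2 F [ 0.3  0.9 -1.3] w 1.0
shift cm [ 8.18 -1.4   9.59] len 12.7
 simq [-1.04  1.01  1.07  1.63 -0.21  1.22 -0.28] err [-0.  0.  0.]
t 13.62 q [-1.04  0.89  1.17  1.52 -0.12  1.4  -0.22] pos [0.6377 0.0655 0.3259] lean deg 40.7 az 73.7 y az -16.1 elev -0.2 F [ 0.3  0.9 -1.3] w 1.0
shift cm [ 8.18 -1.4  14.59] len 16.8
 simq [-1.    1.03  1.04  1.7  -0.22  1.12 -0.27] err [-0.  0. -0.]
```

Call:
move_arm(
  gripper=[1, 1, 1, 1],
  xyz=[
    [3, -0.5, 2],
    [6, -1, 4],
    [8.2, -1.4, 7],
    [8.2, -1.4, 9.6],
  ],
  twist=[0, 0, 0, 0],
)

```text
t: 13.95
eef_pos: [0.6214, 0.0641, 0.1996]
tool_rot: [0.207, 0.75, 0.562, -0.28]
contact_force: [-0.4, 0.2, -0.5]
gripper_width: 1.001
```

```bash
python3 - <<'E'
from go import *
import cv2
from station import read_camera
for n in("side","top"):
    c=read_camera(n);im=c["pixels"][:,:,::-1]
    s=im[150:290,150:310] if n=="side" else im[110:250,200:360]
    cv2.imwrite(f"pics/{n}2.png",cv2.resize(s,None,fx=4,fy=4,interpolation=2))
u=-rq(get_obs()['tool_rot']).as_matrix()[:,2]
shift(np.array([.6046,.004,.121])+u*.054)
E
```

```text
t 14.05 q [-1.03  1.01  1.08  1.65 -0.2   1.21 -0.28] pos [0.619  0.0577 0.2015] lean deg 41.0 az 72.7 y az -17.0 elev -0.3 F [-0.3 -1.4  1.4] w 1.001
shift cm [1.09 0.23 4.32] len 4.5
 simq [-1.    1.04  1.05  1.69 -0.23  1.14 -0.28] err [ 0.  0. -0.]
```

View pics/side2.png

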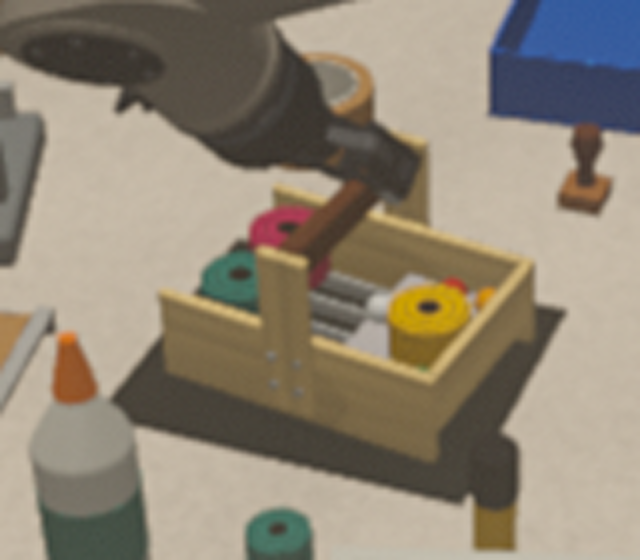

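View pics/top2.png

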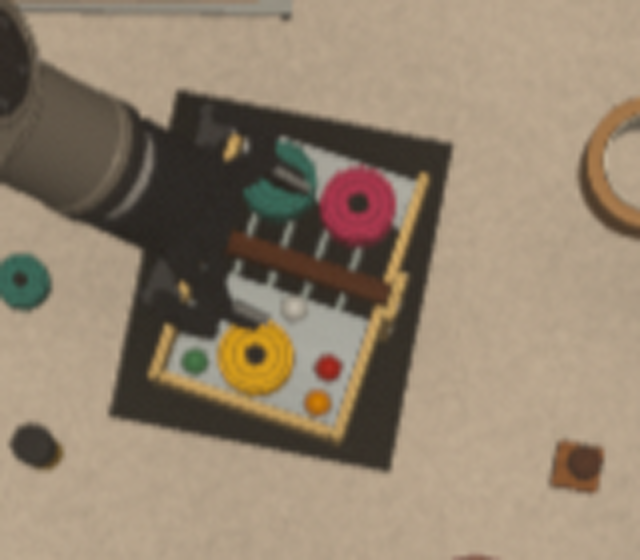

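The jaws straddle the bar: fingers at (290,178) and (250,310) in the crop, bar between them. I'll advance and close.

Call:
move_arm(
  gripper=[1, 1, 1, 1, 1],
  xyz=[
    [1.1, 0.2, 1.5],
    [1.1, 0.2, 3],
    [1.1, 0.2, 4.1],
    [1.1, 0.2, 4.1],
    [1.1, 0.2, 4.1],
  ],
  twist=[0, 0, 0, 0, 0],
)

```text
t: 14.47
eef_pos: [0.6186, 0.0422, 0.1666]
tool_rot: [0.208, 0.752, 0.559, -0.28]
contact_force: [0.0, 0.2, 0.1]
gripper_width: 1.003
```

```bash
python3 - <<'E'
from go import *
u=-rq(get_obs()['tool_rot']).as_matrix()[:,2]
shift(np.array([.6046,.004,.121])+u*.054)
E
```

```text
t 14.47 q [-1.    1.04  1.05  1.68 -0.23  1.14 -0.28] pos [0.6186 0.0422 0.1666] lean deg 40.8 az 73.3 y az -16.8 elev 0.0 F [0.  0.2 0.1] w 1.003
shift cm [-0.09 -0.24  0.71] len 0.8
 simq [-1.    1.04  1.05  1.69 -0.23  1.13 -0.28] err [0. 0. 0.]
```

Call:
move_arm(
  gripper=[1, 1],
  xyz=[
    [-0.1, -0.2, 0.5],
    [-0.1, -0.2, 0.5],
  ],
  twist=[0, 0],
)

```text
t: 14.63
eef_pos: [0.615, 0.0394, 0.1628]
tool_rot: [0.208, 0.752, 0.559, -0.28]
contact_force: [-0.3, -0.8, -0.6]
gripper_width: 1.0
```

Call:
move_arm(
  gripper=[0, 0, 0, 0, 0],
  xyz=[
    [0, 0, 0],
    [0, 0, 0],
    [0, 0, 0],
    [0, 0, 0],
    [0, 0, 0],
  ],
  twist=[0, 0, 0, 0, 0],
  squeeze=90,
)

```text
t: 15.05
eef_pos: [0.6151, 0.0398, 0.1623]
tool_rot: [0.208, 0.752, 0.56, -0.28]
contact_force: [0.9, 0.2, -0.4]
gripper_width: 0.297
```

```bash
python3 go.py
```

```text
t 15.05 q [-1.01  1.04  1.05  1.69 -0.23  1.13 -0.28] pos [0.6151 0.0398 0.1623] lean deg 40.8 az 73.3 y az -16.7 elev -0.0 F [ 0.9  0.2 -0.4] w 0.297
```

Call:
move_arm(
  gripper=[0, 0, 0],
  xyz=[
    [0, 0, 0],
    [0, 0, 0],
    [0, 0, 0],
  ],
  twist=[0, 0, 0],
)

```text
t: 15.3
eef_pos: [0.615, 0.0397, 0.1625]
tool_rot: [0.208, 0.752, 0.56, -0.28]
contact_force: [-1.1, 0.9, 3.1]
gripper_width: 0.18
```

```bash
python3 go.py
```

```text
t 15.3 q [-1.01  1.04  1.05  1.69 -0.23  1.13 -0.28] pos [0.615  0.0397 0.1625] lean deg 40.8 az 73.2 y az -16.7 elev -0.1 F [-1.1  0.9  3.1] w 0.18
```

```bash
python3 - <<'E'
from go import *
o,r=report();print("up",np.round(r.inv().apply([0,0,1]),3),"X",np.round(r.inv().apply([1,0,0]),3),"Y",np.round(r.inv().apply([0,1,0]),3))
E
```

```text
t 15.3 q [-1.01  1.04  1.05  1.69 -0.23  1.13 -0.28] pos [0.615  0.0397 0.1625] lean deg 40.8 az 73.2 y az -16.7 elev -0.1 F [-1.1  0.9  3.1] w 0.18
up [-0.654 -0.001 -0.757] X [ 0.217  0.958 -0.189] Y [ 0.725 -0.287 -0.626]
```

Call:
move_arm(
  gripper=[0, 0, 0, 0, 0],
  xyz=[
    [-0.2, 0, -0.23],
    [-0.65, 0, -0.76],
    [-1.37, 0, -1.59],
    [-2.35, 0, -2.72],
    [-3.27, 0, -3.78],
  ],
  twist=[0, 0, 0, 0, 0],
)

```text
t: 15.72
eef_pos: [0.6151, 0.0395, 0.2139]
tool_rot: [0.208, 0.752, 0.56, -0.28]
contact_force: [0.3, 0.1, -4.9]
gripper_width: 0.177
```

```bash
python3 - <<'E'
from go import *
import cv2
from station import read_camera
for n in("side","top"):
    c=read_camera(n);im=c["pixels"][:,:,::-1]
    s=im[130:290,150:350] if n=="side" else im[110:250,200:360]
    cv2.imwrite(f"pics/{n}3.png",cv2.resize(s,None,fx=4,fy=4,interpolation=2))
report()
E
```

```text
t 15.82 q [-1.02  0.98  1.1   1.67 -0.19  1.19 -0.26] pos [0.6163 0.039  0.2159] lean deg 40.7 az 73.5 y az -16.7 elev 0.2 F [ 0.4 -0.2 -4.8] w 0.177
```

View pics/side3.png

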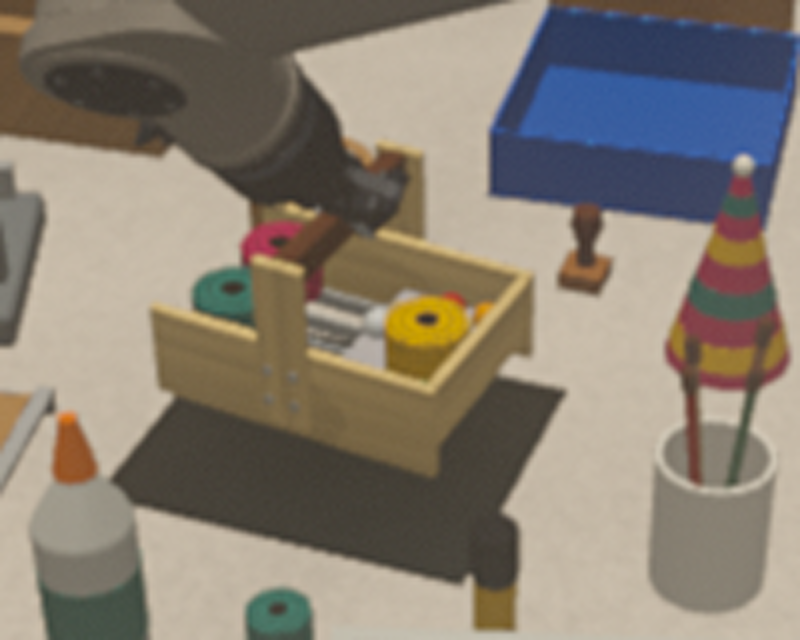

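View pics/top3.png

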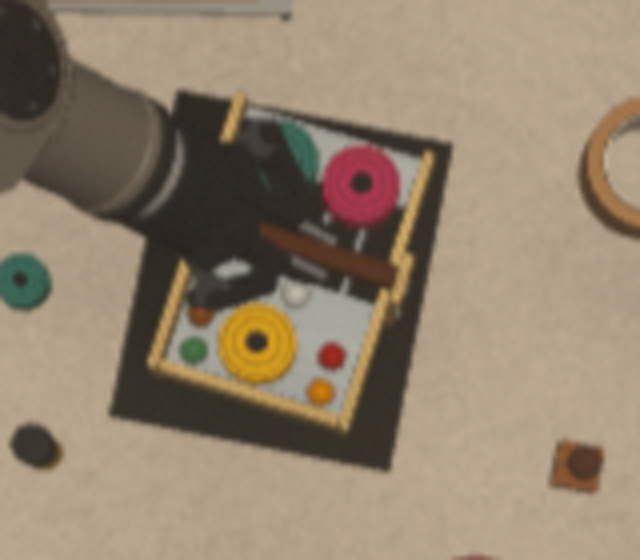

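The sieve is lifted and level, with all five marbles and three rolls still in it. I'll raise it further and carry it to the box.

Call:
move_arm(
  gripper=[0, 0, 0, 0, 0],
  xyz=[
    [-0.5, 0, -0.6],
    [-1.5, 0, -1.7],
    [-3, 0, -3.4],
    [-4.5, 0, -5.1],
    [-6, 0, -6.8],
  ],
  twist=[0, 0, 0, 0, 0],
)

```text
t: 16.23
eef_pos: [0.6145, 0.0384, 0.3045]
tool_rot: [0.208, 0.752, 0.559, -0.28]
contact_force: [0.2, 0.2, -5.6]
gripper_width: 0.173
```

Call:
move_arm(
  gripper=[0, 0, 0, 0, 0],
  xyz=[
    [-1.5, 0, -1.7],
    [-2.7, 0, -3.1],
    [-3.6, 0, -4.2],
    [-4.1, 0, -4.8],
    [-4.1, 0, -4.8],
  ],
  twist=[0, 0, 0, 0, 0],
)

```text
t: 16.65
eef_pos: [0.6153, 0.0387, 0.3678]
tool_rot: [0.208, 0.752, 0.559, -0.279]
contact_force: [0.1, 0.3, -4.9]
gripper_width: 0.174
```

```bash
cat > tgt.py <<'E'
from go import *
OFF=-.01
def cur():
    "estimate grip (handle centre) & sieve rotation assuming sieve z-level grasp at a=40.8"
    o,r=report()
    return o,r
def place(pt,local,phi,psi=np.radians(-16.7),a=np.radians(40.8)):
    "TCP so that sieve local point (rel. handle centre) is at pt"
    pos,rot,W=tool(psi,a,phi,[0,0,0],1,0,OFF)
    return np.array(pt)-W.apply(local)+pos,rot,W
E
python3 - <<'E'
from tgt import *
o,r=report()
for phi in(0,.2,.3,.4,.5):
    pos,rot,W=place([.446,-.403,.23-.09],[.028,0,-.09],phi)
    X=W.apply([1,0,0]);Y=W.apply([0,1,0])
    cs=[ (W.apply([sx*.1,sy*.072,-.118])-W.apply([.028,0,-.09]))[2]+.14 for sx in(1,-1) for sy in(1,-1)]
    print(phi,np.round(pos,4),"slope",np.round(np.degrees(np.arcsin([-X[2],Y[2]])),1),"corner z",np.round(cs,3))
pos,_,_=place([.446,-.403,.14],[.028,0,-.09],.2); pos[2]=o['eef_pos'][2]
shift(pos)
d=pos-o['eef_pos'];print(d)
E
```

```text
t 16.65 q [-1.07  0.83  1.22  1.56 -0.08  1.41 -0.19] pos [0.6153 0.0387 0.3678] lean deg 40.8 az 73.4 y az -16.7 elev 0.1 F [ 0.1  0.3 -4.9] w 0.174
0 [ 0.4264 -0.3707  0.2709] slope [-0.  0.] corner z [0.112 0.112 0.112 0.112]
0.2 [ 0.4387 -0.3778  0.2736] slope [7.5 0.6] corner z [0.104 0.102 0.13  0.128]
0.3 [ 0.4453 -0.3806  0.2743] slope [11.1  1.3] corner z [0.1   0.097 0.139 0.136]
0.4 [ 0.4521 -0.3829  0.2746] slope [14.7  2.2] corner z [0.097 0.092 0.148 0.143]
0.5 [ 0.4591 -0.3847  0.2743] slope [18.3  3.5] corner z [0.095 0.087 0.158 0.149]
t 16.65 q [-1.07  0.83  1.22  1.56 -0.08  1.41 -0.19] pos [0.6153 0.0387 0.3678] lean deg 40.8 az 73.4 y az -16.7 elev 0.1 F [ 0.1  0.3 -4.9] w 0.174
shift cm [-34.06  -4.95  29.35] len 45.2
 simq [-0.63  0.55  1.31  1.94  0.2   0.83  0.16] err [0. 0. 0.]
[-0.17664545 -0.41642466  0.        ]
```

Call:
move_arm(
  gripper=[0, 0, 0, 0, 0],
  xyz=[
    [-0.3, -0.04, 0.26],
    [-0.9, -0.11, 0.78],
    [-1.81, -0.23, 1.56],
    [-3.02, -0.38, 2.6],
    [-4.52, -0.57, 3.9],
  ],
  twist=[0, 0, 0, 0, 0],
)

```text
t: 17.07
eef_pos: [0.5917, -0.0173, 0.3651]
tool_rot: [0.208, 0.751, 0.56, -0.281]
contact_force: [0.6, 0.1, -3.9]
gripper_width: 0.168
```

Call:
move_arm(
  gripper=[0, 0, 0, 0, 0],
  xyz=[
    [-1.81, -0.23, 1.56],
    [-3.92, -0.49, 3.38],
    [-6.03, -0.76, 5.2],
    [-8.14, -1.03, 7.02],
    [-10.25, -1.29, 8.84],
  ],
  twist=[0, 0, 0, 0, 0],
)

```text
t: 17.48
eef_pos: [0.539, -0.1448, 0.3655]
tool_rot: [0.207, 0.752, 0.559, -0.281]
contact_force: [1.0, -0.7, -4.4]
gripper_width: 0.169
```

Call:
move_arm(
  gripper=[0, 0, 0, 0, 0],
  xyz=[
    [-2.11, -0.27, 1.82],
    [-4.22, -0.53, 3.64],
    [-6.33, -0.8, 5.46],
    [-8.44, -1.06, 7.28],
    [-10.56, -1.33, 9.1],
  ],
  twist=[0, 0, 0, 0, 0],
)

```text
t: 17.9
eef_pos: [0.4858, -0.2741, 0.3656]
tool_rot: [0.207, 0.752, 0.559, -0.281]
contact_force: [0.3, -0.5, -5.3]
gripper_width: 0.175
```

Call:
move_arm(
  gripper=[0, 0, 0, 0, 0],
  xyz=[
    [-2.11, -0.27, 1.82],
    [-3.92, -0.49, 3.38],
    [-5.43, -0.68, 4.68],
    [-6.64, -0.84, 5.72],
    [-7.54, -0.95, 6.5],
  ],
  twist=[0, 0, 0, 0, 0],
)

```text
t: 18.32
eef_pos: [0.4472, -0.3669, 0.3659]
tool_rot: [0.206, 0.753, 0.558, -0.281]
contact_force: [-0.6, -0.2, -4.6]
gripper_width: 0.176
```

Call:
move_arm(
  gripper=[0, 0, 0, 0, 0],
  xyz=[
    [-0.6, -0.08, 0.52],
    [-0.9, -0.11, 0.78],
    [-1.13, -0.14, 0.98],
    [-1.21, -0.15, 1.04],
    [-1.21, -0.15, 1.04],
  ],
  twist=[0, 0, 0, 0, 0],
)

```text
t: 18.73
eef_pos: [0.4452, -0.3792, 0.3664]
tool_rot: [0.208, 0.751, 0.56, -0.28]
contact_force: [0.1, 0.3, -4.4]
gripper_width: 0.175
```

```bash
python3 - <<'E'
from go import *
import cv2
from station import read_camera
for n in("side","top"):
    c=read_camera(n);im=c["pixels"][:,:,::-1]
    s=im[60:220,220:420] if n=="side" else im[150:300,340:500]
    cv2.imwrite(f"pics/{n}4.png",cv2.resize(s,None,fx=4,fy=4,interpolation=2))
shift([.445,-.38,.274])
E
```

```text
t 18.83 q [-0.62  0.57  1.31  1.93  0.17  0.83  0.19] pos [ 0.4454 -0.379   0.3664] lean deg 40.8 az 73.3 y az -16.6 elev -0.1 F [-0.3  0.7 -4.3] w 0.173
shift cm [ 5.96 -0.    7.06] len 9.2
 simq [-0.52  0.68  1.18  2.01  0.11  0.65  0.13] err [0. 0. 0.]
```

View pics/side4.png

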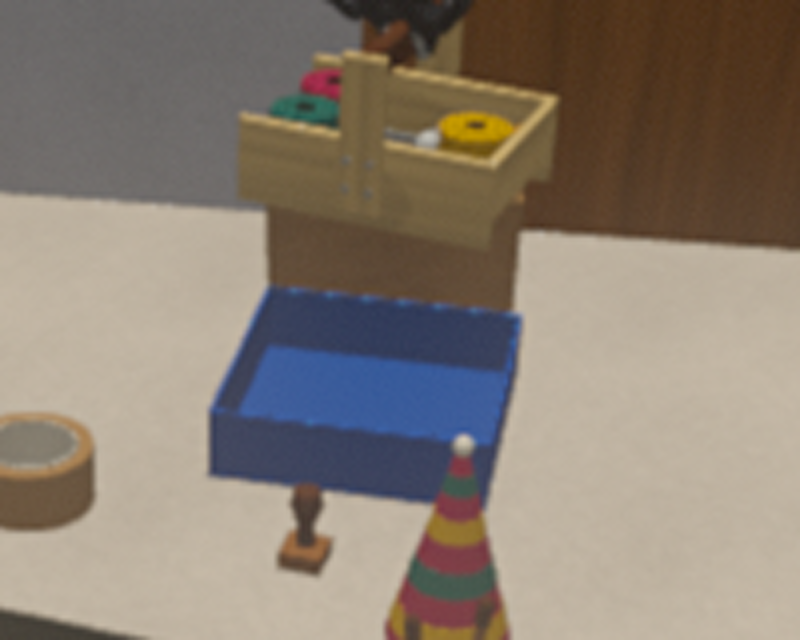

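View pics/top4.png

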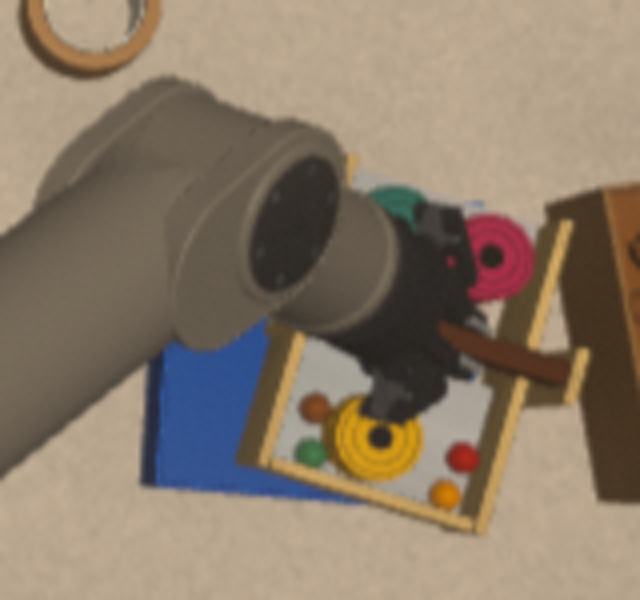

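All five marbles are still aboard. I'll lower the sieve 9 cm over the box, then tilt it slowly by twisting.

Call:
move_arm(
  gripper=[0, 0, 0, 0, 0],
  xyz=[
    [0.5, 0, 0.6],
    [1.7, 0, 2],
    [3.2, 0, 3.8],
    [4.7, 0, 5.5],
    [5.5, 0, 6.5],
  ],
  twist=[0, 0, 0, 0, 0],
)

```text
t: 19.25
eef_pos: [0.4443, -0.3792, 0.2785]
tool_rot: [0.207, 0.751, 0.561, -0.28]
contact_force: [-0.4, 1.3, -4.8]
gripper_width: 0.174
```

Call:
move_arm(
  gripper=[0, 0, 0, 0, 0],
  xyz=[
    [0.4, 0, 0.5],
    [0.4, 0, 0.5],
    [0.4, 0, 0.5],
    [0.4, 0, 0.5],
    [0.4, 0, 0.5],
  ],
  twist=[-0.01, -0.03, -0.06, -0.1, -0.14],
)

```text
t: 19.67
eef_pos: [0.4449, -0.3813, 0.2765]
tool_rot: [0.188, 0.71, 0.612, -0.294]
contact_force: [0.9, -1.2, -5.2]
gripper_width: 0.173
```

Call:
move_arm(
  gripper=[0, 0, 0, 0, 0],
  xyz=[
    [0, 0, 0],
    [0, 0, 0],
    [0, 0, 0],
    [0, 0, 0],
    [0, 0, 0],
  ],
  twist=[-0.04, -0.08, -0.11, -0.13, -0.14],
)

```text
t: 20.08
eef_pos: [0.4446, -0.381, 0.2758]
tool_rot: [0.167, 0.666, 0.659, -0.306]
contact_force: [0.7, 0.0, -4.2]
gripper_width: 0.173
```

```bash
cat > look.py <<'E'
from go import *
import cv2,sys
from station import read_camera
k=sys.argv[1]; a,b,c_,d=[int(x) for x in sys.argv[2:6]]; e,f,g,h=[int(x) for x in sys.argv[6:10]]
out=[]
for n in("side","top"):
    c=read_camera(n);im=c["pixels"][:,:,::-1]
    s=im[a:b,c_:d] if n=="side" else im[e:f,g:h]
    s=cv2.resize(s,(int(400*s.shape[1]/s.shape[1]),int(400*s.shape[0]/s.shape[1])),interpolation=2);out.append(s)
m=max(s.shape[0] for s in out);out=[cv2.copyMakeBorder(s,0,m-s.shape[0],0,0,0) for s in out]
cv2.imwrite(f"pics/{k}.png",np.hstack(out));report()
E
python3 look.py tilt1 60 220 240 400 160 300 350 490
```

```text
t 20.18 q [-0.5   0.64  1.12  2.01  0.21  0.67  0.32] pos [ 0.4445 -0.3809  0.2755] lean deg 40.8 az 73.3 y az -4.4 elev -10.4 F [ 0.2 -0.5 -4.4] w 0.176
```

View pics/tilt1.png

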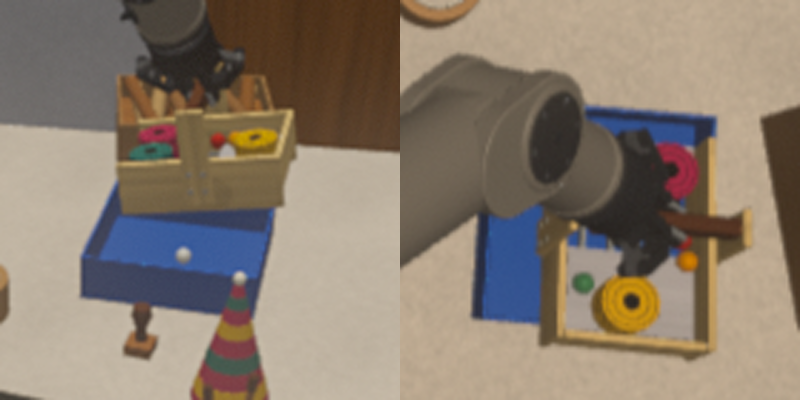

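White marble is in the box and the others are rolling at about 10.4° tilt. I'll tilt a little further, slowly.

Call:
move_arm(
  gripper=[0, 0, 0, 0, 0],
  xyz=[
    [0, 0, 0],
    [0, 0, 0],
    [0, 0, 0],
    [0, 0, 0],
    [0, 0, 0],
  ],
  twist=[-0.01, -0.03, -0.05, -0.06, -0.06],
)

```text
t: 20.6
eef_pos: [0.4443, -0.3808, 0.275]
tool_rot: [0.157, 0.646, 0.679, -0.311]
contact_force: [1.1, 0.7, -3.9]
gripper_width: 0.177
```

Call:
move_arm(
  gripper=[0, 0, 0, 0, 0],
  xyz=[
    [0, 0, 0],
    [0, 0, 0],
    [0, 0, 0],
    [0, 0, 0],
    [0, 0, 0],
  ],
  twist=[-0.01, -0.02, -0.03, -0.03, -0.03],
)

```text
t: 21.02
eef_pos: [0.4443, -0.3808, 0.275]
tool_rot: [0.153, 0.636, 0.688, -0.313]
contact_force: [-0.7, 1.0, -5.2]
gripper_width: 0.17
```

```bash
python3 look.py tilt2 60 220 240 400 160 300 350 490
```

```text
t 21.12 q [-0.49  0.62  1.1   2.01  0.24  0.68  0.38] pos [ 0.4443 -0.3807  0.275 ] lean deg 40.8 az 73.3 y az -0.3 elev -13.7 F [ 0.1  0.9 -4.6] w 0.173
```

View pics/tilt2.png

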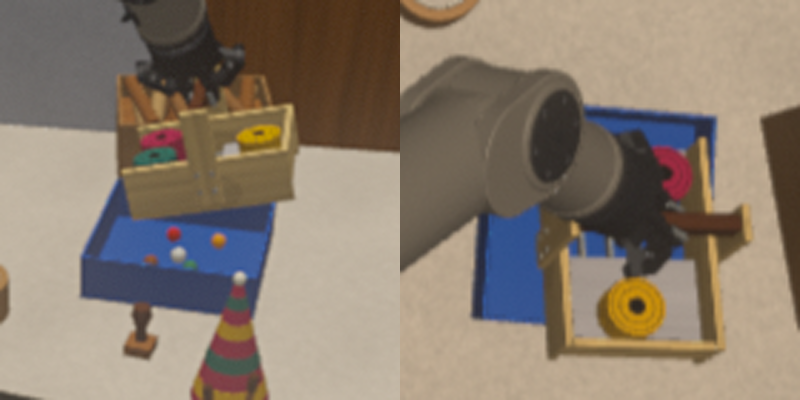

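All five marbles are in the box: red, orange, white, brown and green at about (150–220, 233–265) in the left crop. The three rolls are still in the sieve. I'll level it and lift.

Call:
move_arm(
  gripper=[0, 0, 0, 0, 0],
  xyz=[
    [0, 0, 0],
    [0, 0, 0],
    [0, 0, 0],
    [0, 0, 0],
    [0, 0, 0],
  ],
  twist=[0.04, 0.12, 0.22, 0.31, 0.37],
)

```text
t: 21.53
eef_pos: [0.4444, -0.3806, 0.275]
tool_rot: [0.209, 0.753, 0.558, -0.28]
contact_force: [-0.1, -0.1, -4.3]
gripper_width: 0.176
```

Call:
move_arm(
  gripper=[0, 0, 0, 0, 0],
  xyz=[
    [-0.4, 0, -0.5],
    [-1.3, 0, -1.5],
    [-2.7, 0, -3.1],
    [-4.2, 0, -4.9],
    [-5.8, 0, -6.8],
  ],
  twist=[0, 0, 0, 0, 0],
)

```text
t: 21.95
eef_pos: [0.4438, -0.3805, 0.3662]
tool_rot: [0.207, 0.751, 0.56, -0.28]
contact_force: [0.1, 0.1, -4.8]
gripper_width: 0.174
```

```bash
python3 - <<'E'
from tgt import *
from sim2 import follow
from station import spot_point
o,r=report();q=np.array(o['q'])
print("up",np.round(r.inv().apply([0,0,1]),3),"X",np.round(r.inv().apply([1,0,0]),3),"Y",np.round(r.inv().apply([0,1,0]),3))
# tray pose options: mouth at tray point, phi
for pt in ([.38,.33,.10],[.36,.33,.1],[.40,.36,.10]):
  for phi in (.85,1.05):
    pos,rot,W=place(pt,[.1,0,-.09],phi)
    X=W.apply([1,0,0]);Y=W.apply([0,1,0]);g=np.array(pt)-W.apply([.1,0,-.09])
    cs=[np.round(W.apply([sx*.1,sy*.072,-.118])+g,3) for sx in(1,-1) for sy in(1,-1)]
    ups=[np.round(W.apply([0,sy*.08,.012])+g,3) for sy in(1,-1)]
    print(pt,phi,"tcp",np.round(pos,3),"grip",np.round(g,3),"slope",np.round(np.degrees(np.arcsin([-X[2],Y[2]])),1),"head",round(np.degrees(np.arctan2(X[1],X[0])),1),"corners",cs)
E
```

```text
t 21.95 q [-0.62  0.57  1.31  1.93  0.18  0.83  0.19] pos [ 0.4438 -0.3805  0.3662] lean deg 40.8 az 73.2 y az -16.7 elev -0.1 F [ 0.1  0.1 -4.8] w 0.174
up [-0.654 -0.003 -0.757] X [ 0.215  0.958 -0.189] Y [ 0.726 -0.287 -0.626]
[0.38, 0.33, 0.1] 0.85 tcp [0.36  0.321 0.265] grip [0.347 0.296 0.226] slope [29.4  9.7] head 24.1 corners [array([0.343, 0.397, 0.088]), array([0.388, 0.262, 0.064]), array([0.184, 0.326, 0.186]), array([0.229, 0.191, 0.162])]
[0.38, 0.33, 0.1] 1.05 tcp [0.383 0.313 0.266] grip [0.369 0.288 0.227] slope [34.5 14.4] head 36.1 corners [array([0.332, 0.391, 0.096]), array([0.393, 0.265, 0.06 ]), array([0.199, 0.293, 0.209]), array([0.26 , 0.168, 0.173])]
[0.36, 0.33, 0.1] 0.85 tcp [0.34  0.321 0.265] grip [0.327 0.296 0.226] slope [29.4  9.7] head 24.1 corners [array([0.323, 0.397, 0.088]), array([0.368, 0.262, 0.064]), array([0.164, 0.326, 0.186]), array([0.209, 0.191, 0.162])]
[0.36, 0.33, 0.1] 1.05 tcp [0.363 0.313 0.266] grip [0.349 0.288 0.227] slope [34.5 14.4] head 36.1 corners [array([0.312, 0.391, 0.096]), array([0.373, 0.265, 0.06 ]), array([0.179, 0.293, 0.209]), array([0.24 , 0.168, 0.173])]
[0.4, 0.36, 0.1] 0.85 tcp [0.38  0.351 0.265] grip [0.367 0.326 0.226] slope [29.4  9.7] head 24.1 corners [array([0.363, 0.427, 0.088]), array([0.408, 0.292, 0.064]), array([0.204, 0.356, 0.186]), array([0.249, 0.221, 0.162])]
[0.4, 0.36, 0.1] 1.05 tcp [0.403 0.343 0.266] grip [0.389 0.318 0.227] slope [34.5 14.4] head 36.1 corners [array([0.352, 0.421, 0.096]), array([0.413, 0.295, 0.06 ]), array([0.219, 0.323, 0.209]), array([0.28 , 0.198, 0.173])]
```

```bash
python3 - <<'E'
from sim2 import *
o,r=report();q=np.array(o['q']);prev=o['eef_pos']
for p in ([.48,-.15,.41],[.48,.1,.41],[.365,.335,.41],[.365,.335,.295]):
    q=follow(q,np.array(p),r); d=np.array(p)-prev; print("  shift",np.round(r.inv().apply(d)*100,2),np.round(np.linalg.norm(d)*100,1)); prev=np.array(p)
for phi in(.5,.9,1.1):
    q=follow(q,np.array(p),r*R.from_euler('z',-phi))
E
```

```text
t 21.95 q [-0.62  0.57  1.31  1.93  0.18  0.83  0.19] pos [ 0.4438 -0.3805  0.3662] lean deg 40.8 az 73.2 y az -16.7 elev -0.1 F [ 0.1  0.1 -4.8] w 0.174
[ 0.48 -0.15  0.41] [-1.15  0.57  1.46  1.9   0.15  1.17 -0.06] [ 0.  0. -0.] 0.0
  shift [ 14.64  -3.15 -18.42] 23.7
[0.48 0.1  0.41] [-1.45  0.7   1.41  1.77 -0.02  1.48 -0.28] [ 0. -0.  0.] 0.0
  shift [ 18.14  -7.17 -15.64] 25.0
[0.365 0.335 0.41 ] [-1.76  0.82  1.4   1.64 -0.21  1.79 -0.54] [0. 0. 0.] 0.0
  shift [ 14.57 -17.75 -12.53] 26.2
[0.365 0.335 0.295] [-1.73  0.92  1.3   1.75 -0.32  1.61 -0.56] [-0.  0. -0.] 0.0
  shift [7.52 0.03 8.7 ] 11.5
[0.365 0.335 0.295] [-1.69  0.8   1.14  1.75 -0.23  1.58 -0.2 ] [-0. -0. -0.] 0.0
[0.365 0.335 0.295] [-1.63  0.72  1.02  1.75 -0.16  1.57  0.09] [0. 0. 0.] 0.0
[0.365 0.335 0.295] [-1.6   0.69  0.95  1.74 -0.12  1.57  0.25] [0. 0. 0.] 0.0
```

Call:
move_arm(
  gripper=[0, 0, 0, 0, 0],
  xyz=[
    [0.4, -0.1, -0.5],
    [1.1, -0.2, -1.4],
    [2.2, -0.5, -2.8],
    [3.7, -0.8, -4.7],
    [5.6, -1.2, -7],
  ],
  twist=[0, 0, 0, 0, 0],
)

```text
t: 22.37
eef_pos: [0.457, -0.2924, 0.381]
tool_rot: [0.207, 0.752, 0.559, -0.28]
contact_force: [0.4, -0.0, -4.3]
gripper_width: 0.171
```

Call:
move_arm(
  gripper=[0, 0, 0, 0, 0],
  xyz=[
    [1.9, -0.4, -2.3],
    [3.7, -0.8, -4.7],
    [5.6, -1.2, -7],
    [7.4, -1.6, -9.3],
    [9.1, -2, -11.4],
  ],
  twist=[0, 0, 0, 0, 0],
)

```text
t: 22.78
eef_pos: [0.4804, -0.1473, 0.4077]
tool_rot: [0.207, 0.751, 0.561, -0.28]
contact_force: [1.0, -0.0, -3.7]
gripper_width: 0.171
```

```bash
python3 go.py .48 .1 .41
```

```text
t 22.78 q [-1.15  0.53  1.42  1.91  0.2   1.18 -0.11] pos [ 0.4804 -0.1473  0.4077] lean deg 40.8 az 73.3 y az -16.6 elev -0.1 F [ 1.  -0.  -3.7] w 0.171
shift cm [ 17.8   -7.1  -15.63] len 24.7
 simq [-1.44  0.66  1.37  1.77  0.02  1.48 -0.33] err [-0. -0. -0.]
```

Call:
move_arm(
  gripper=[0, 0, 0, 0, 0],
  xyz=[
    [2.2, -0.9, -1.9],
    [4.4, -1.7, -3.8],
    [6.5, -2.6, -5.6],
    [8.7, -3.4, -7.5],
    [10.9, -4.3, -9.4],
  ],
  twist=[0, 0, 0, 0, 0],
)

```text
t: 23.2
eef_pos: [0.4802, 0.0025, 0.4074]
tool_rot: [0.207, 0.751, 0.56, -0.28]
contact_force: [0.4, -0.2, -3.8]
gripper_width: 0.176
```

Call:
move_arm(
  gripper=[0, 0, 0, 0, 0],
  xyz=[
    [2.2, -0.9, -1.9],
    [4.4, -1.8, -3.8],
    [6.4, -3.1, -5.5],
    [8.2, -4.8, -7.1],
    [9.9, -6.7, -8.5],
  ],
  twist=[0, 0, 0, 0, 0],
)

```text
t: 23.62
eef_pos: [0.4537, 0.147, 0.4072]
tool_rot: [0.208, 0.751, 0.56, -0.28]
contact_force: [0.7, 0.3, -4.2]
gripper_width: 0.173
```

```bash
python3 go.py .365 .335 .40
```

```text
t 23.62 q [-1.54  0.67  1.37  1.78 -0.01  1.53 -0.39] pos [0.4537 0.147  0.4072] lean deg 40.8 az 73.4 y az -16.6 elev -0.1 F [ 0.7  0.3 -4.2] w 0.173
shift cm [ 12.2  -13.86  -9.57] len 20.8
 simq [-1.75  0.77  1.33  1.65 -0.19  1.76 -0.6 ] err [ 0. -0.  0.]
```

Call:
move_arm(
  gripper=[0, 0, 0, 0, 0],
  xyz=[
    [1.6, -1.9, -1.3],
    [3.2, -3.6, -2.5],
    [4.7, -5.3, -3.7],
    [6.1, -6.9, -4.8],
    [7.4, -8.4, -5.8],
  ],
  twist=[0, 0, 0, 0, 0],
)

```text
t: 24.03
eef_pos: [0.3996, 0.261, 0.4026]
tool_rot: [0.208, 0.751, 0.561, -0.28]
contact_force: [1.0, -0.0, -3.6]
gripper_width: 0.178
```

Call:
move_arm(
  gripper=[0, 0, 0, 0, 0],
  xyz=[
    [1.1, -1.3, -0.9],
    [2.1, -2.4, -1.7],
    [2.9, -3.3, -2.3],
    [3.5, -4, -2.8],
    [3.8, -4.3, -3],
  ],
  twist=[0, 0, 0, 0, 0],
)

```text
t: 24.45
eef_pos: [0.3727, 0.3193, 0.4004]
tool_rot: [0.208, 0.751, 0.56, -0.28]
contact_force: [0.1, -0.0, -4.0]
gripper_width: 0.17
```

```bash
python3 go.py .365 .335 .295;  python3 look.py tr1 180 420 180 420 150 320 80 260
```

```text
t 24.45 q [-1.74  0.76  1.34  1.66 -0.17  1.74 -0.58] pos [0.3727 0.3193 0.4004] lean deg 40.8 az 73.3 y az -16.6 elev -0.0 F [ 0.1 -0.  -4. ] w 0.17
shift cm [ 7.87 -1.18  7.14] len 10.7
 simq [-1.72  0.87  1.24  1.75 -0.28  1.6  -0.62] err [0. 0. 0.]
t 24.55 q [-1.74  0.76  1.34  1.67 -0.17  1.74 -0.58] pos [0.3731 0.3183 0.4005] lean deg 40.8 az 73.3 y az -16.7 elev -0.0 F [-0.4  0.2 -4.7] w 0.179
```

View pics/tr1.png

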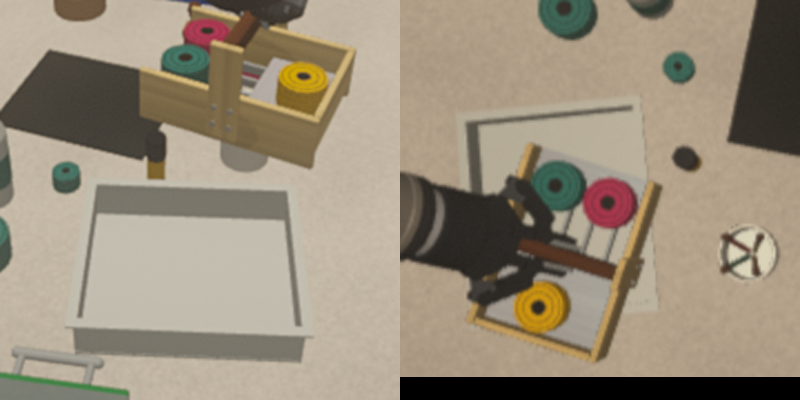

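The rolls have not moved and the tray is below and ahead. I'll lower while pre-tilting to below the slide angle.

Call:
move_arm(
  gripper=[0, 0, 0, 0, 0],
  xyz=[
    [0.7, -0.2, 0.6],
    [2.2, -0.4, 2],
    [4.2, -0.7, 3.8],
    [6, -1, 5.5],
    [7.2, -1.1, 6.6],
  ],
  twist=[-0.03, -0.09, -0.16, -0.23, -0.3],
)

```text
t: 24.97
eef_pos: [0.365, 0.3313, 0.301]
tool_rot: [0.163, 0.658, 0.667, -0.309]
contact_force: [0.2, -0.3, -4.3]
gripper_width: 0.176
```

```bash
python3 go.py .365 .335 .295
```

```text
t 24.97 q [-1.69  0.79  1.15  1.75 -0.22  1.59 -0.4 ] pos [0.365  0.3313 0.301 ] lean deg 40.9 az 73.1 y az -3.4 elev -11.5 F [ 0.2 -0.3 -4.3] w 0.176
shift cm [0.66 0.1  0.22] len 0.7
 simq [-1.68  0.8   1.14  1.75 -0.22  1.58 -0.4 ] err [ 0.  0. -0.]
```

Call:
move_arm(
  gripper=[0, 0, 0, 0, 0],
  xyz=[
    [0, 0, 0],
    [0, 0, 0],
    [0, 0, 0],
    [0, 0, 0],
    [0, 0, 0],
  ],
  twist=[-0.07, -0.15, -0.22, -0.27, -0.3],
)

```text
t: 25.38
eef_pos: [0.3661, 0.3309, 0.3034]
tool_rot: [0.115, 0.552, 0.757, -0.329]
contact_force: [0.1, -0.1, -4.2]
gripper_width: 0.173
```

Call:
move_arm(
  gripper=[0, 0, 0, 0, 0],
  xyz=[
    [0, 0, 0],
    [0, 0, 0],
    [0, 0, 0],
    [0, 0, 0],
    [0, 0, 0],
  ],
  twist=[-0.03, -0.07, -0.11, -0.14, -0.16],
)

```text
t: 25.8
eef_pos: [0.3658, 0.3317, 0.3035]
tool_rot: [0.089, 0.49, 0.799, -0.337]
contact_force: [0.3, 0.4, -3.4]
gripper_width: 0.176
```

```bash
python3 look.py tr2 180 420 180 420 150 320 80 260
```

```text
t 25.9 q [-1.63  0.7   1.01  1.74 -0.13  1.58 -0.06] pos [0.3658 0.3318 0.3035] lean deg 40.8 az 73.2 y az 19.1 elev -26.8 F [ 0.4  0.4 -5.3] w 0.172
```

View pics/tr2.png

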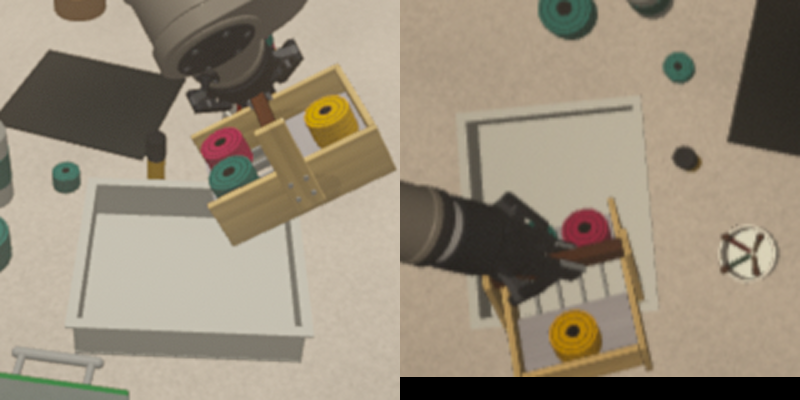

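Call:
move_arm(
  gripper=[0, 0, 0, 0, 0],
  xyz=[
    [0, 0, 0],
    [0, 0, 0],
    [0, 0, 0],
    [0, 0, 0],
    [0, 0, 0],
  ],
  twist=[-0.03, -0.07, -0.11, -0.14, -0.15],
)

```text
t: 26.32
eef_pos: [0.3658, 0.3319, 0.3037]
tool_rot: [0.063, 0.429, 0.833, -0.343]
contact_force: [-0.5, -0.1, -2.6]
gripper_width: 0.172
```

```bash
python3 look.py tr3 180 420 180 420 150 320 80 260
```

```text
t 26.42 q [-1.6   0.67  0.96  1.74 -0.11  1.58  0.06] pos [0.3658 0.3319 0.3037] lean deg 40.8 az 73.3 y az 27.6 elev -31.1 F [ 0.   0.7 -3.6] w 0.173
```

View pics/tr3.png

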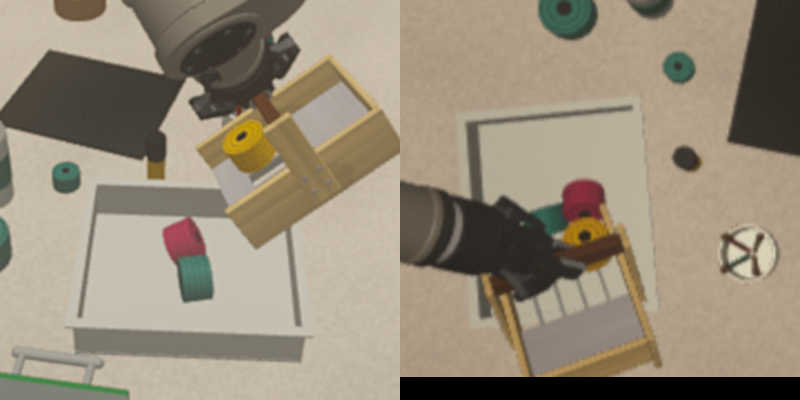

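Teal and rose are in the tray and yellow is sliding out. I'll hold.

Call:
move_arm(
  gripper=[0, 0, 0, 0, 0],
  xyz=[
    [0, 0, 0],
    [0, 0, 0],
    [0, 0, 0],
    [0, 0, 0],
    [0, 0, 0],
  ],
  twist=[0, 0, 0, 0, 0],
)

```text
t: 26.83
eef_pos: [0.3657, 0.332, 0.3036]
tool_rot: [0.064, 0.429, 0.833, -0.343]
contact_force: [-0.4, -0.5, -2.9]
gripper_width: 0.173
```

```bash
python3 look.py tr4 180 420 180 420 150 320 80 260
```

```text
t 26.93 q [-1.6   0.68  0.96  1.74 -0.11  1.58  0.06] pos [0.3657 0.332  0.3036] lean deg 40.8 az 73.3 y az 27.6 elev -31.1 F [-0.5 -0.6 -2.6] w 0.175
```

View pics/tr4.png

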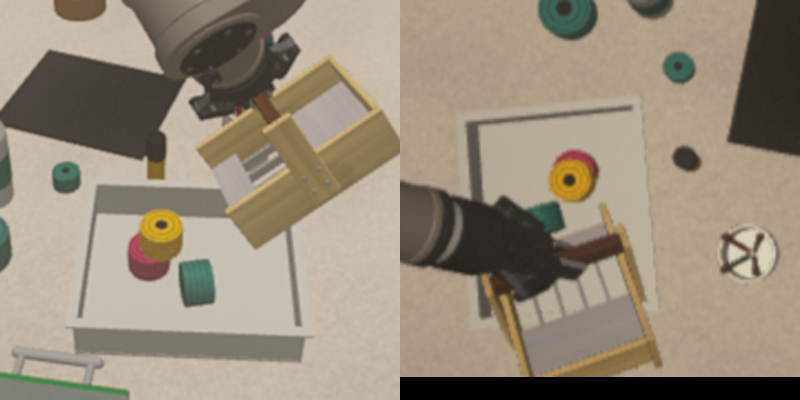

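All three rolls are out, but yellow lies on top of rose, so I'll check its height.

```bash
python3 - <<'E'
import cv2
from station import *
for n in("side","top"):
    c=read_camera(n)
    if n=="side":cv2.imwrite("pics/tr5.png",cv2.resize(c["pixels"][285:375,220:350,::-1],None,fx=6,fy=6,interpolation=2))
    for q in("roll_a_center","roll_b_center","roll_c_center"):
        print(n,q,[(d["centre"],round(d["p"],2)) for d in spot_point(q,n)[:5]])
E
```

```text
side roll_a_center [([0.4026, 0.3831, 0.0284], 0.78), ([0.6758, 0.3591, 0.0237], 0.76), ([0.4692, 0.3385, 0.0225], 0.66), ([0.4521, 0.338, 0.0615], 0.63), ([0.6069, 0.2104, 0.0149], 0.56)]
side roll_b_center [([0.4718, 0.3393, 0.0233], 0.67)]
side roll_c_center [([0.4546, 0.3368, 0.0575], 0.62)]
top roll_a_center [([0.6764, 0.3565, 0.0222], 0.56), ([0.4042, 0.3832, 0.0299], 0.51), ([0.6077, 0.2113, 0.0136], 0.48), ([0.4741, -0.1934, -0.0001], 0.48)]
top roll_b_center [([0.4687, 0.3421, 0.0232], 0.59), ([0.4839, -0.3832, 0.01], 0.52)]
top roll_c_center [([0.4529, 0.3367, 0.0574], 0.86)]
```

View pics/tr5.png

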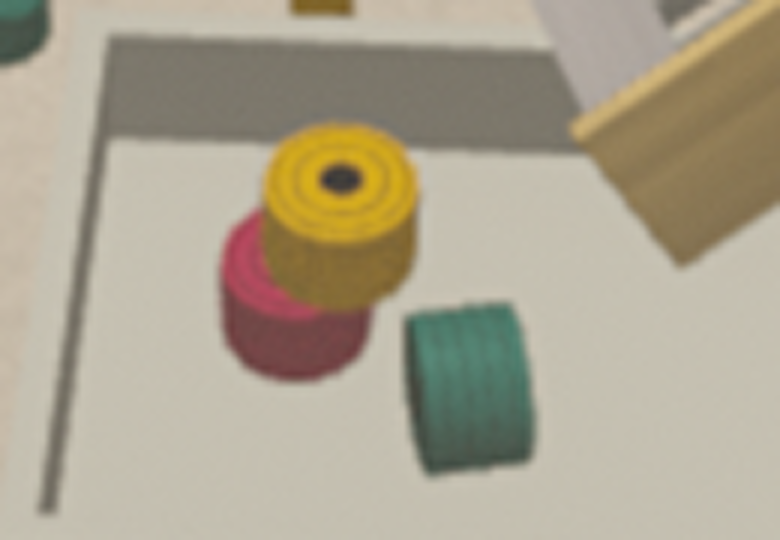

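Rose lies flat (z ≈ 0.022), yellow lies flat on it (z ≈ 0.058, under 0.07) and teal is on its side. All three are inside the tray. I'll lift, level and return.

```bash
python3 - <<'E'
from go import *
o,r=report();print("up10",np.round(r.inv().apply([0,0,10]),2))
E
```

```text
t 27.33 q [-1.6   0.68  0.96  1.74 -0.11  1.58  0.06] pos [0.3657 0.332  0.3036] lean deg 40.8 az 73.3 y az 27.6 elev -31.1 F [ 0.1 -0.2 -3.6] w 0.173
up10 [-4.01 -5.17 -7.57]
```

Call:
move_arm(
  gripper=[0, 0, 0, 0, 0],
  xyz=[
    [-0.4, -0.5, -0.8],
    [-1.2, -1.5, -2.2],
    [-2.3, -3, -4.3],
    [-3.4, -4.4, -6.4],
    [-4, -5.2, -7.6],
  ],
  twist=[0, 0, 0, 0.05, 0.13],
)

```text
t: 27.75
eef_pos: [0.3663, 0.3316, 0.4075]
tool_rot: [0.086, 0.484, 0.803, -0.337]
contact_force: [0.4, 0.8, -2.6]
gripper_width: 0.173
```

Call:
move_arm(
  gripper=[0, 0, 0, 0, 0],
  xyz=[
    [0, 0, 0],
    [0, 0, 0],
    [0, 0, 0],
    [0, 0, 0],
    [0, 0, 0],
  ],
  twist=[0.1, 0.2, 0.3, 0.4, 0.5],
)

```text
t: 28.17
eef_pos: [0.3654, 0.3321, 0.4048]
tool_rot: [0.167, 0.668, 0.657, -0.306]
contact_force: [-0.8, 0.6, -2.0]
gripper_width: 0.174
```

Call:
move_arm(
  gripper=[0, 0, 0, 0, 0],
  xyz=[
    [0, 0, 0],
    [0, 0, 0],
    [0, 0, 0],
    [0, 0, 0],
    [0, 0, 0],
  ],
  twist=[0.1, 0.18, 0.24, 0.28, 0.28],
)

```text
t: 28.58
eef_pos: [0.3653, 0.3323, 0.4044]
tool_rot: [0.208, 0.752, 0.559, -0.28]
contact_force: [-0.1, -0.4, -2.5]
gripper_width: 0.176
```

```bash
python3 - <<'E'
from sim2 import *
o,r=report();q=np.array(o['q']);prev=o['eef_pos']
for p in ([.48,.13,.42],[.62,.043,.38],[.6203,.0431,.18]):
    q=follow(q,np.array(p),r); d=np.array(p)-prev; print("  shift",np.round(r.inv().apply(d)*100,2),np.round(np.linalg.norm(d)*100,1)); prev=np.array(p)
E
```

```text
t 28.58 q [-1.75  0.76  1.32  1.65 -0.17  1.77 -0.61] pos [0.3653 0.3323 0.4044] lean deg 40.9 az 73.3 y az -16.8 elev 0.0 F [-0.1 -0.4 -2.5] w 0.176
[0.48 0.13 0.42] [-1.46  0.66  1.34  1.73  0.02  1.54 -0.37] [-0.  0.  0.] 0.0
  shift [-13.17  16.81   9.33] 23.3
[0.62  0.043 0.38 ] [-1.05  0.8   1.18  1.53 -0.03  1.44 -0.22] [-0. -0.  0.] 0.0
  shift [-0.63 15.91  5.84] 17.0
[0.62  0.043 0.18 ] [-0.99  1.    1.02  1.67 -0.17  1.16 -0.31] [ 0.  0. -0.] 0.0
  shift [13.1   0.02 15.12] 20.0
```

Call:
move_arm(
  gripper=[0, 0, 0, 0, 0],
  xyz=[
    [-0.5, 0.6, 0.3],
    [-1.5, 1.9, 1],
    [-3, 3.8, 2.1],
    [-4.9, 6.2, 3.5],
    [-6.8, 8.7, 4.8],
  ],
  twist=[0, 0, 0, 0, 0],
)

```text
t: 29.0
eef_pos: [0.4257, 0.2251, 0.4124]
tool_rot: [0.208, 0.751, 0.56, -0.28]
contact_force: [0.6, -0.3, -3.5]
gripper_width: 0.173
```

Call:
move_arm(
  gripper=[0, 0, 0, 0, 0],
  xyz=[
    [-2, 2.5, 1.4],
    [-4, 5.1, 2.8],
    [-5.7, 8, 4.1],
    [-6.7, 11.2, 5.2],
    [-7, 14.2, 6.3],
  ],
  twist=[0, 0, 0, 0, 0],
)

```text
t: 29.42
eef_pos: [0.5346, 0.0917, 0.4116]
tool_rot: [0.207, 0.753, 0.558, -0.28]
contact_force: [0.8, 0.7, -2.2]
gripper_width: 0.175
```

```bash
python3 go.py .6215 .0442 .34
```

```text
t 29.42 q [-1.29  0.7   1.28  1.66  0.01  1.5  -0.3 ] pos [0.5346 0.0917 0.4116] lean deg 40.7 az 73.1 y az -16.9 elev -0.0 F [ 0.8  0.7 -2.2] w 0.175
shift cm [3.14 9.7  6.74] len 12.2
 simq [-1.04  0.83  1.14  1.56 -0.05  1.38 -0.25] err [0. 0. 0.]
```

Call:
move_arm(
  gripper=[0, 0, 0, 0, 0],
  xyz=[
    [0.7, 2.7, 1.5],
    [1.5, 5.2, 3.3],
    [2.3, 7.3, 4.9],
    [2.9, 8.8, 6.1],
    [3.1, 9.3, 6.6],
  ],
  twist=[0, 0, 0, 0, 0],
)

```text
t: 29.83
eef_pos: [0.6177, 0.0475, 0.3385]
tool_rot: [0.207, 0.752, 0.559, -0.281]
contact_force: [-0.3, 0.2, -3.1]
gripper_width: 0.173
```

```bash
python3 look.py back1 130 290 140 300 110 250 200 340; python3 go.py .6215 .0442 .19
```

```text
t 29.93 q [-1.05  0.83  1.15  1.57 -0.06  1.39 -0.25] pos [0.617  0.0487 0.3395] lean deg 40.9 az 73.0 y az -16.9 elev -0.1 F [ 0.1  0.3 -3.5] w 0.176
t 29.93 q [-1.05  0.83  1.15  1.57 -0.06  1.39 -0.25] pos [0.617  0.0487 0.3395] lean deg 40.9 az 73.0 y az -16.9 elev -0.1 F [ 0.1  0.3 -3.5] w 0.176
shift cm [ 9.56  0.6  11.5 ] len 15.0
 simq [-0.99  0.99  1.03  1.66 -0.16  1.18 -0.31] err [ 0. -0.  0.]
```

View pics/back1.png

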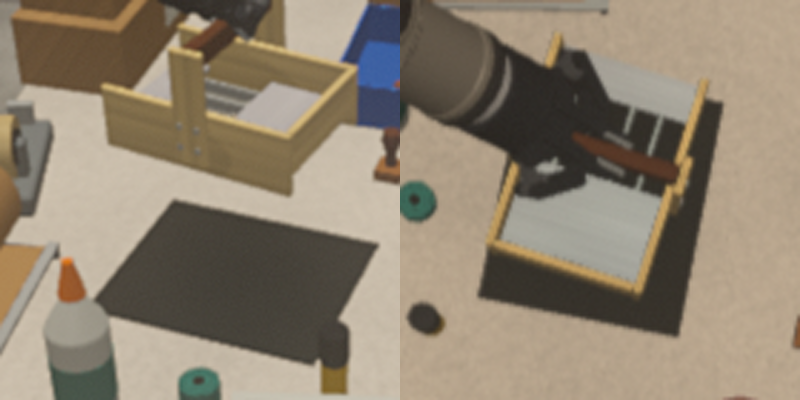

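The empty sieve is level above the mat. I'll lower it.

Call:
move_arm(
  gripper=[0, 0, 0, 0, 0],
  xyz=[
    [1, 0.1, 1.2],
    [3, 0.2, 3.6],
    [5.5, 0.4, 6.6],
    [7.8, 0.5, 9.4],
    [9.4, 0.6, 11.3],
  ],
  twist=[0, 0, 0, 0, 0],
)

```text
t: 30.35
eef_pos: [0.6208, 0.0483, 0.1894]
tool_rot: [0.207, 0.751, 0.561, -0.28]
contact_force: [0.5, 0.1, -3.6]
gripper_width: 0.171
```

Call:
move_arm(
  gripper=[0, 0, 0, 0, 0],
  xyz=[
    [0.4, 0, 0.5],
    [0.8, 0, 0.9],
    [1, 0, 1.1],
    [1, 0, 1.1],
    [1, 0, 1.1],
  ],
  twist=[0, 0, 0, 0, 0],
)

```text
t: 30.77
eef_pos: [0.623, 0.0474, 0.1796]
tool_rot: [0.208, 0.752, 0.56, -0.279]
contact_force: [-0.2, 0.8, -2.0]
gripper_width: 0.172
```

```bash
python3 go.py .6215 .0442 .1635
```

```text
t 30.77 q [-0.99  1.    1.02  1.66 -0.17  1.16 -0.32] pos [0.623  0.0474 0.1796] lean deg 40.8 az 73.4 y az -16.7 elev 0.1 F [-0.2  0.8 -2. ] w 0.172
shift cm [ 0.79 -0.05  1.45] len 1.7
 simq [-0.99  1.02  1.01  1.67 -0.18  1.14 -0.32] err [ 0. -0. -0.]
```

Call:
move_arm(
  gripper=[0, 0, 0, 0, 0],
  xyz=[
    [0.2, 0, 0.25],
    [0.4, 0, 0.5],
    [0.6, 0, 0.7],
    [0.75, 0, 0.9],
    [0.8, 0, 0.95],
  ],
  twist=[0, 0, 0, 0, 0],
)

```text
t: 31.18
eef_pos: [0.6221, 0.0472, 0.1649]
tool_rot: [0.208, 0.752, 0.56, -0.28]
contact_force: [-0.7, 0.9, -3.0]
gripper_width: 0.173
```

```bash
python3 go.py
```

```text
t 31.18 q [-0.99  1.02  1.01  1.66 -0.18  1.15 -0.32] pos [0.6221 0.0472 0.1649] lean deg 40.8 az 73.2 y az -16.7 elev -0.1 F [-0.7  0.9 -3. ] w 0.173
```

Call:
move_arm(
  gripper=[0, 0, 0, 0],
  xyz=[
    [0.06, 0, 0.08],
    [0.13, 0, 0.15],
    [0.16, 0, 0.19],
    [0.16, 0, 0.19],
  ],
  twist=[0, 0, 0, 0],
)

```text
t: 31.52
eef_pos: [0.6222, 0.0471, 0.1629]
tool_rot: [0.208, 0.752, 0.56, -0.28]
contact_force: [0.3, 1.5, -3.3]
gripper_width: 0.178
```

```bash
python3 go.py; python3 look.py back2 130 290 140 300 110 250 200 340
```

```text
t 31.52 q [-0.99  1.02  1.01  1.66 -0.18  1.14 -0.32] pos [0.6222 0.0471 0.1629] lean deg 40.8 az 73.2 y az -16.7 elev -0.1 F [ 0.3  1.5 -3.3] w 0.178
t 31.62 q [-0.99  1.02  1.01  1.66 -0.18  1.14 -0.32] pos [0.6223 0.0471 0.1631] lean deg 40.8 az 73.3 y az -16.7 elev -0.0 F [ 0.2 -0.8 -3. ] w 0.176
```

View pics/back2.png

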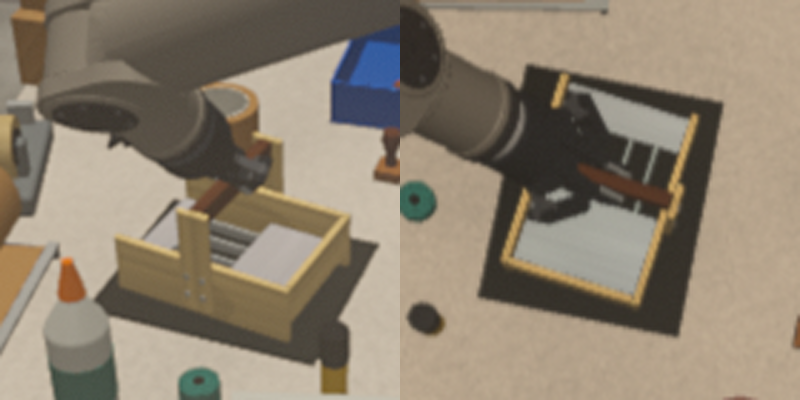

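Call:
move_arm(
  gripper=[0, 0, 0],
  xyz=[
    [0.06, 0, 0.07],
    [0.1, 0, 0.11],
    [0.1, 0, 0.11],
  ],
  twist=[0, 0, 0],
)

```text
t: 31.87
eef_pos: [0.6225, 0.047, 0.1625]
tool_rot: [0.208, 0.752, 0.559, -0.28]
contact_force: [-0.8, 1.7, 4.5]
gripper_width: 0.176
```

Call:
move_arm(
  gripper=[0, 0, 0],
  xyz=[
    [0.06, 0, 0.07],
    [0.1, 0, 0.11],
    [0.1, 0, 0.11],
  ],
  twist=[0, 0, 0],
)

```text
t: 32.12
eef_pos: [0.6226, 0.047, 0.1624]
tool_rot: [0.209, 0.752, 0.559, -0.28]
contact_force: [-4.0, 6.4, 14.0]
gripper_width: 0.172
```

Contact force is 14 N, so the sieve is on the mat. I'll release and retreat along the tool axis.

Call:
move_arm(
  gripper=[0.6, 0.6, 0.6, 0.8, 0.8],
  xyz=[
    [-0.07, 0, -0.08],
    [-0.07, 0, -0.08],
    [-0.07, 0, -0.08],
    [-0.07, 0, -0.08],
    [-0.07, 0, -0.08],
  ],
  twist=[0, 0, 0, 0, 0],
  squeeze=20,
)

```text
t: 32.53
eef_pos: [0.6222, 0.0471, 0.1608]
tool_rot: [0.208, 0.752, 0.56, -0.28]
contact_force: [0.4, 0.4, 0.1]
gripper_width: 0.795
```

Call:
move_arm(
  gripper=[0.8, 0.8, 0.8, 0.8, 0.8],
  xyz=[
    [0, 0, -0.3],
    [0, 0, -1],
    [0, 0, -2.5],
    [0, 0, -5],
    [0, 0, -8],
  ],
  twist=[0, 0, 0, 0, 0],
)

```text
t: 32.95
eef_pos: [0.6367, 0.0972, 0.2219]
tool_rot: [0.207, 0.752, 0.559, -0.281]
contact_force: [1.2, 0.2, -0.2]
gripper_width: 0.801
```

Call:
move_arm(
  gripper=[0.8, 0.8, 0.8, 0.8],
  xyz=[
    [0, 0, -3],
    [-2, 0, -6],
    [-4, 0, -9],
    [-5, 0, -10],
  ],
  twist=[0, 0, 0, 0],
)

```text
t: 33.28
eef_pos: [0.6469, 0.1248, 0.3355]
tool_rot: [0.21, 0.752, 0.56, -0.277]
contact_force: [1.4, -0.6, -0.3]
gripper_width: 0.804
```

```bash
python3 - <<'E'
from go import *
import cv2
from station import *
report()
for n in("side","top"):
    c=read_camera(n);cv2.imwrite(f"pics/{n}9.png",c["pixels"][:,:,::-1])
    for q in("sieve_grip","sieve","mat","roll_a_center","roll_b_center","roll_c_center","marble0_center","hats","brush_pot","glue_bottle","tape_roll","glue_stick"):
        print(n,q,[(d["centre"],round(d["p"],2)) for d in spot_point(q,n)[:6]])
E
```

```text
t 33.28 q [-1.05  0.89  1.11  1.42 -0.11  1.49 -0.31] pos [0.6469 0.1248 0.3355] lean deg 40.7 az 73.8 y az -16.6 elev 0.3 F [ 1.4 -0.6 -0.3] w 0.804
side sieve_grip [([0.6151, 0.0215, 0.1214], 0.69)]
side sieve [([0.6148, 0.0205, 0.0039], 0.96), ([0.7101, -0.0064, 0.0272], 0.26)]
side mat [([0.6157, 0.0209, -0.0049], 0.57)]
side roll_a_center [([0.6786, 0.3564, 0.0235], 0.96), ([0.4052, 0.3808, 0.0288], 0.82), ([0.6098, 0.2087, 0.0144], 0.63)]
side roll_b_center [([0.4712, 0.3345, 0.0253], 0.92)]
side roll_c_center [([0.4543, 0.3383, 0.0572], 0.84)]
side marble0_center [([0.4548, 0.3381, 0.0605], 0.65)]
side hats [([0.3641, -0.1219, 0.0034], 0.71)]
side brush_pot [([0.3598, 0.1117, 0.0007], 0.95), ([0.4039, 0.3803, 0.0296], 0.64), ([0.6145, 0.0215, 0.1204], 0.32)]
side glue_bottle [([0.7011, 0.2495, -0.0017], 0.78)]
side tape_roll [([0.6945, -0.2506, 0.0005], 0.81)]
side glue_stick [([0.4848, 0.1916, -0.0014], 0.9), ([0.3658, 0.113, 0.0022], 0.61)]
top sieve_grip [([0.6173, 0.0207, 0.1243], 0.56)]
top sieve [([0.6135, 0.0252, 0.0007], 0.85), ([0.367, 0.1111, -0.0015], 0.67), ([0.485
[... 163 characters left out ...]
05, 0.3834, 0.0281], 0.77), ([0.6125, 0.2091, 0.0142], 0.7), ([0.4873, -0.3832, 0.0144], 0.42), ([0.614, 0.0239, 0.0049], 0.16)]
top roll_b_center [([0.4635, 0.3406, 0.0215], 0.48)]
top roll_c_center [([0.4535, 0.3403, 0.0601], 0.54), ([0.4844, 0.189, -0.0024], 0.5)]
top marble0_center [([0.426, -0.3761, 0.0119], 0.59)]
top hats [([0.3654, -0.1201, 0.0001], 0.95), ([0.6121, 0.0217, 0.0053], 0.53)]
top brush_pot [([0.3663, 0.1106, 0.0002], 0.67), ([0.4056, 0.3831, 0.0298], 0.3), ([0.4291, -0.3765, 0.01], 0.17)]
top glue_bottle [([0.7027, 0.2502, 0.0028], 0.6)]
top tape_roll [([0.695, -0.2461, -0.0041], 0.72)]
top glue_stick [([0.4574, -0.4544, 0.0144], 0.68), ([0.4839, 0.1902, -0.003], 0.43)]
```

View pics/side9.png

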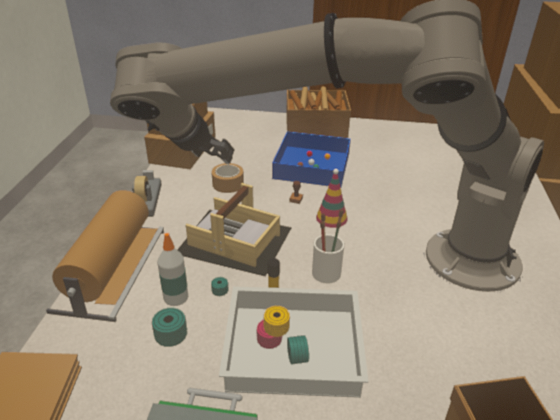

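View pics/top9.png

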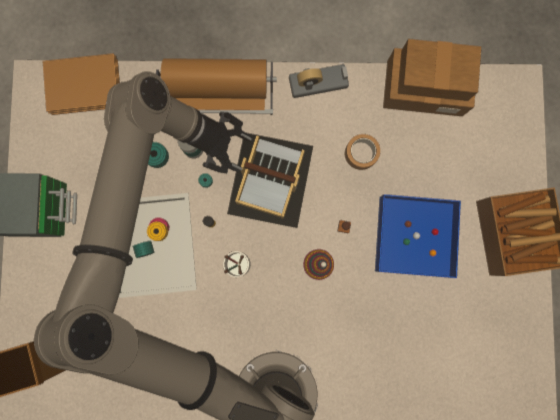

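The top view shows five marbles in the blue box around (408–437, 224–253) and three rolls in the white tray at (157,230) and (143,249). The empty sieve stands in the middle of its mat at (270,175), and the bystanders are unmoved. Handing in.

```bash
python3 -c "
from station import *
print(hand_in())"
```

```text
the job is handed in; nothing more can be done
None
```

The job is done and handed in, about 35 s into the 72 s allowed. No verdict was reported. All my last checks agreed with the goal:

- **Marbles:** all five are visible in the blue box in the final pictures. They dropped through the slots at about 10–14° of tilt while the three rolls stayed in the sieve.
- **Rolls:** all three are in the white tray. Rose lies flat and teal lies on its side. Yellow lies flat on top of rose, with its centre at about 58–60 mm against the 70 mm limit.
- **Sieve:** it stands empty and upright on its mat, with its centre within about 5 mm of the mat's by the network readings. It was set down with about 14 N of measured contact force.
- **Bystanders:** hats, brush pot, glue bottle, tape roll and glue stick read within about 4 mm of where they started, which is the accuracy of the readings. The gripper is open and clear of everything.

The moves offer no tilt command. I pushed the arm past its reach limit, away from the bench, until the tool leaned 41° in the handle's plane. Twisting about the leaned tool axis then tilted the sieve, and twisting back levelled it.

The networks gave a few misreadings, such as a marble reported in the tray, which I set aside because the pictures contradicted them.

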